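Clamp a plaster mould piece in the bench press

ROBOT

A 7-joint arm with a two-finger parallel gripper is mounted at the origin on the work surface; the furniture and walls round the work are solid. World frame = base frame: x ahead of the robot, y to its left, z up, the work surface at z = 0. Lengths are in mm, angles in rad, forces in N, time in s.
With the tool pointing down it reaches from about 400 to 875 mm from the base axis. Payload 19.3 kg.
Tool frame: the origin (TCP) lies midway between the tips of the shut fingers; the grasp point (between the pads) lies 19 mm behind it (tcp_to_grasp is the distance from the TCP to the grasp point, in mm); z points along the fingers, y is the line along which they close (so a half turn about z gives the same grasp; the last joint's range is limited). The gripper opens to 85 mm and grips with 20 to 120 N. Pads are 22 mm wide; open, the fingers measure 114 mm over their backs; the gripper's body (76 mm by 85 mm) begins 54 mm behind the grasp point. The pads swing forward as they close: fully open they stand 13 mm farther back than shut.
Start: joints at [1.045, 0.521, -0.036, 1.599, 0.021, 1.021, -0.113], TCP at [275.085, -561.198, 231.291] pointing down, gripper open.
Joint ranges: [-2.91, 2.91], [-0.3, 2.13], [-1.5, 1.42], [0.17, 2.43], [-1.26, 4.41], [0.16, 1.93], [-2.52, 2.52]. Speed limits (rad/s): [1.89, 1.89, 2.39, 2.39, 3.01, 3.01, 3.01].

INTERFACE

Orientations are given as a unit quaternion [x, y, z, w].
In Python, from cell import get_obs, read_camera, sign_off, tcp_to_grasp gives the robot as it stands. The module is installed in compiled form; this text tells all that it offers.
- The arm moves only by the tool apply_moves, never from a script. Its argument "plan" is a list of rows, each an object with "fingers": the opening, from 0 (shut) to 1 (fully open); "translation": the shift along the world's x, y, z scaled (see below), a list of three; "delta_rot": the turn, a rotation vector about the world's x, y, z scaled (see below), a list of three. In form: [{"fingers": fingers, "translation": [tx, ty, tz], "delta_rot": [ax, ay, az]}, ...]. A call has 1 to 12 rows; each row shifts and turns the commanded pose from where the row before left it; what a row does not reach is not made up. The controller multiplies each number of a shift by 50 mm and each number of a turn by pi/2 rad. A row lasts 1/10 s, in which the tool goes at most 50 mm and 8.59 degrees, less where a joint would pass 70% of its speed; a pose out of reach is approached as far as the arm can. A call with a number of a shift or a turn outside -1 to 1 is refused whole. A call with a gripper value outside its range is refused whole. The fingers move at their own pace and stop on an object; "newtons" is the grip in N (left out, the last holds). Time passes only in rows, so rows that do not move let the fingers close. It gives the time, the measured TCP pose, the force, the opening and the grip force at its end, in the units of the state.
- get_obs(): the state, without advancing time (a new reading comes with each control period).
- read_camera(name): name is "scene" or "top" or "wrist"; returns a dict with "img" (480x640x3 uint8, red, green, blue), "fx", "fy", "cx", "cy" (pixels), "origin" and "attitude" of the camera in the world. Camera axes: x right, y down, z forward; pixel columns grow to the right and rows downward; lengths in mm; the calibration is good to about 2 mm. A picture is of the moment at which its call begins. There is no depth.
- sign_off(): hands the job in; it is judged then, once.
The state is a dict: "clock": time; "joint_pos": joint angles; "dq": joint speeds; "tau": joint torques, N m; "tool_pos": TCP position; "orientation": TCP orientation; "ft_force": force on the tool from outside, world axes, zero at the start; "torque": the same for the moment, N m; "gripper_width": finger opening in mm; "gripper_force": force on a finger pad.
Only numpy, scipy, OpenCV 4.12 (cv2) and the standard library are available. Lean on these libraries where they do the work, as an engineer would, in place of code of your own. Each camera call takes 0.05 s, during which the arm holds its last target. There are 200 camera calls.

TASK

Load the smaller plaster block into the small grey two-pillar bench press: flat on the platen, lengthways, centred and pushed fully home against the fence, so that its back edge pushes in the hinged switch lever. Then take the wooden-handled tommy bar and turn the drilled collar under the platen clockwise (seen from above) with it, moving the bar from hole to hole and keeping the fingers off the collar, until the block is nipped and has pushed the sprung pad up by about 4 mm. Draw the bar out, lay it on the open bench clear of the press, and leave the other things where they are.

Things in the scene. Friction and masses are not known exactly. Their poses are not given: they have to be found in the camera images.
- mould_mid (a point): centre (half-way up) of the smaller rectangular white plaster block, 52 mm (its x) x 72 mm (its y) x 32 mm high (its z, up), with a small 2 mm key bump on top; about 0.15 kg, loose on the bench. Either end may go to the fence.
- bar_handle (a point): centre of the tommy bar's octagonal wooden handle (28 mm across flats, 64 mm long); then a 21 mm brass ferrule, 10 mm long, and a 12 mm round steel rod with a tapered nose, all on one axis, 109 mm in all, about 0.18 kg, balanced 13 mm from there towards the nose. x runs along the bar to the nose, z up. It lies loose on a flat of the handle, its axis 14 mm over the bench.
- bar_nose (a point): tip of the bar's steel rod, 77 mm from the handle's centre along the bar (the handle ends 32 mm, the ferrule 42 mm from that centre).
- platen_centre (a point): point on the platen's top face on the screw's axis. x: level, from the press's open front to the fence at its back; y: left seen so; z up. The platen is a flat aluminium disc, radius 76 mm, 14 mm thick, centred 16 mm in front of this point, so it overhangs the collar by 46 mm in front. It rises but does not turn; its top starts 119 to 124 mm over the bench; a loaded block meets the pad with it at 131 mm.
- fence_mid (a point): on the platen's top, 36 mm behind platen_centre (same axes), in the plane of the front faces of the fence: two steel stops 22 mm high, from 14 to 30 mm to the left and to the right of here. The block belongs with its 72 mm side along x, one end on both stops, centred left to right; its centre is then over platen_centre.
- pad_face (a point): centre of the underside of the sprung pad, a rubber-faced disc of 20 mm radius, 10 mm behind the screw's axis, 163 mm over the bench at rest. A loaded block starts with its top 7 to 12 mm below it.
- press_foot (a point): point on the bench under the screw's axis; x, y as for platen_centre. The press is fixed here, its yaw varies. Foot plate: x -80 to +56 mm, y to 118 mm each side, 14 mm thick. Two 24 mm pillars at x +12, y +98 and -98 mm (38 mm bushes on them at the platen). Crosshead on them: x -11 to +35 mm, y to 118 mm each side, underside 184 mm, top 222 mm over the bench; nuts on it to 240 mm.
- collar: drilled steel collar under the platen, 92 mm in diameter, 48 mm high; origin on the screw's axis at the height of its holes, 60 mm over the bench. Eight level radial holes, 45 degrees apart, one along its x axis, which turns with it (z up): 17 mm in diameter, mouth chamfered 2.5 mm, blind, bottom 24 mm from the axis, for the 12 mm rod. It turns but does not rise.
- collar_hole (a point): centre of the mouth of the hole on the collar's x axis, 46 mm from the screw's axis; all eight are alike. Turning the collar clockwise (seen from above) raises the platen 28 mm a turn (4.46 mm a rad); it needs 2.4 to 3.5 rad in all. It stays where it is left (friction 0.3 N m, about 3 N at the bar's handle).
- press_pad (a joint): lift of the sprung pad above its rest, in m: 0 free, end stop at 0.009. Its spring presses down with 9 N, and 1.5 N more for each mm.
- switch_lever (a joint): angle of the presence switch's lever in rad, about a vertical pin 14 mm behind the fence's faces, 24 mm to the left: 0 free, about 0.33 with the block against the fence. Its spring is very weak (under 0.3 N at the roller) and does not push a standing block back.
- lever_roller (a point): axis of the 10 mm roller at the end of the 36 mm switch lever, 16 mm above the platen, between the two stops; free, its front stands 11 mm in front of the stops' faces, 6 mm to the right of the middle.
- catalyst: white plastic hardener bottle with a red screw cap, 60 mm diameter, 134 mm tall; origin at the centre of its foot. Bystander, loose.
- large_cast: rectangular white plaster block, the larger of the two, 68 x 92 x 44 mm (x, y, z), not the one to clamp; origin at the centre of its underside. Bystander, loose.
- pot_tall: pigment pot with a screw lid, 55 mm diameter, 76 mm tall; origin at the centre of its foot. Bystander, loose.
- pot_short: pigment pot with a dark screw lid, 55 mm diameter, 52 mm tall; origin at the centre of its foot. Bystander, loose.
- tape_roll: roll of paper tape lying flat, 109 mm diameter, 24 mm high; origin at the centre of its underside. Bystander, loose.
- scraper: stripping knife lying flat, 195 mm long (along its y), blade 62 mm wide, 19 mm high; origin at the centre of its underside. Bystander, loose.
There are look-alikes about, which are no part of the job. What is shaped like the part that bears mould_mid but orange or purple is not meant.

How it is judged:
By the outcome, as a careful person would: the job done as asked, in the order asked, and still so for the second after the job is handed in, with the robot touching nothing.
It also fails if it takes over 72 s, if anything falls off the work surface, if the arm or the gripper's body presses on something with over 40 N, if the wrist force passes 120 N, or if a joint passes its speed limit or range.

## Working session

There is one attempt and no reset: what is moved stays moved. The work goes in short steps, Python scripts to look and compute and a tool call to move; the robot and the scene stay as the last step left them, time stands still between calls to the robot, and variables do not carry over. Pictures are saved under pics/ and viewed, at most 10 in all, crops included, and the job is handed in when it is done.

Besides the shell and the picture viewer there is one more tool, called after ">>>" in YAML: its name, and indented under it one key for each argument. apply_moves: Moves the arm, as the interface text tells. Its arguments: {"type":"object","properties":{"plan":{"type":"array"},"newtons":{"type":"number"}},"required":["plan"]}

```bash
mkdir -p pics
cat > h.py <<'E'
import numpy as np, cv2
from scipy.spatial.transform import Rotation as R
from cell import get_obs, read_camera, sign_off, tcp_to_grasp
def ray(c,u,v):
    d=np.array([(u-c['cx'])/c['fx'],(v-c['cy'])/c['fy'],1.])
    return np.array(c['origin']),M(c)@d
def M(c):
    a=np.array(c['attitude']); return a if a.shape==(3,3) else R.from_quat(a).as_matrix()
def at(c,u,v,z):
    o,d=ray(c,u,v); return o+d*(z-o[2])/d[2]
def proj(c,p):
    q=M(c).T@(np.array(p,float)-np.array(c['origin'])); return c['fx']*q[0]/q[2]+c['cx'],c['fy']*q[1]/q[2]+c['cy']
def save(c,n,crop=None,k=1):
    im=c['img'][:,:,::-1]
    if crop: x0,y0,x1,y1=crop; im=im[y0:y1,x0:x1]
    if k!=1: im=cv2.resize(im,None,fx=k,fy=k,interpolation=cv2.INTER_CUBIC)
    cv2.imwrite('pics/'+n+'.png',im)
E
python3 - <<'E'
from h import *
import pickle
for n in ['scene','top']:
    c=read_camera(n); save(c,n+'0'); pickle.dump(c,open(n+'0.pkl','wb'))
    print(n,c['origin'],c['attitude'],c['fx'],c['cx'],c['cy'])
print(get_obs(),tcp_to_grasp)
E
```

```text
scene [    3.94404516 -1030.23742989   889.65117396] [ 0.85744133 -0.24456077  0.11672777 -0.43744602] 542.4281425081911 323.32422368238974 239.13053173905686
top [ 282.57419984 -121.04558056 1299.69036751] [-0.70102741  0.70636034 -0.06583584  0.07267248] 538.6473045606393 311.951445836417 246.36227105720212
{'clock': 0.1, 'joint_pos': array([ 1.04482779,  0.52192571, -0.03633745,  1.59994435,  0.02121991,
        1.02107821, -0.11278897]), 'dq': array([-0.00029158, -0.00072989, -0.00016581, -0.00058747,  0.0002452 ,
       -0.00126096,  0.00104909]), 'tau': array([ 3.19389015e-03, -9.28494859e+01,  1.98384449e+00, -3.70535481e+01,
        1.80663174e-02,  5.27196040e-03,  8.14772761e-06]), 'tool_pos': array([ 274.93819564, -560.95524123,  230.80343675]), 'orientation': array([ 9.74144291e-01,  2.25926238e-01, -1.47572072e-04, -4.62011877e-04]), 'ft_force': array([-1.06745738, -0.21653584,  0.07587696]), 'torque': array([ 0.00024691, -0.02424084, -0.05006042]), 'gripper_force': 0.0, 'gripper_width': 85.6451966671212} 18.700000000000003
```

View pics/scene0.png

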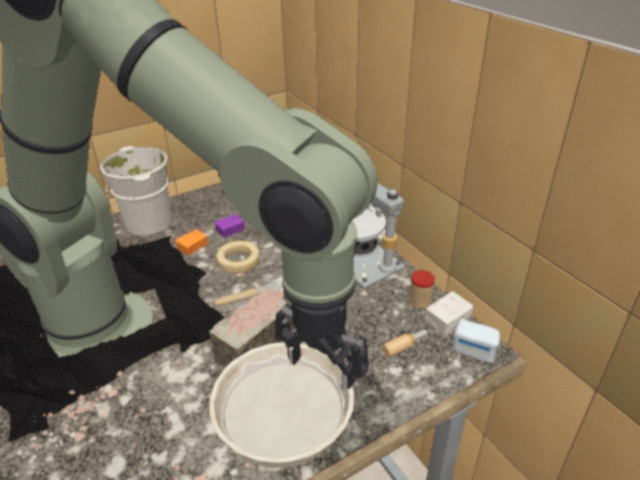

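View pics/top0.png

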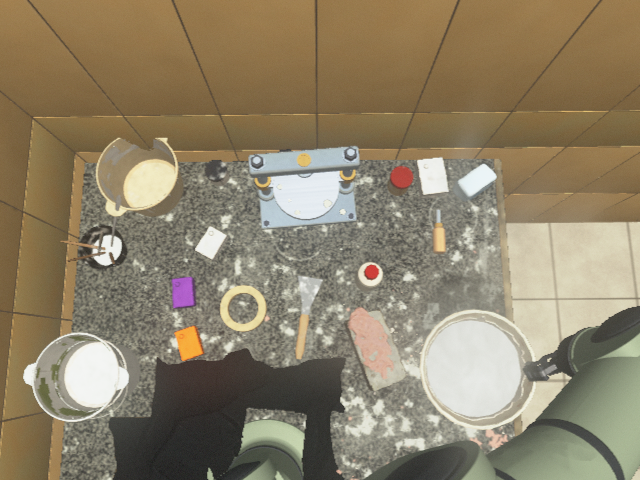

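Candidates for mould_mid in the top view: white blocks at (210,243) and (433,176), a box with a blue band at (477,180), and purple (183,293) and orange (189,343) look-alikes. I expect it to be the white one at (210,243). The bar is at (439,232) and the press at (304,185). I'll check these in one close composite.

Run:
```python
from h import *
import pickle
c=pickle.load(open('top0.pkl','rb')); im=c['img'][:,:,::-1]
def cr(x0,y0,w,h,k): return cv2.resize(im[y0:y0+h,x0:x0+w],None,fx=k,fy=k,interpolation=cv2.INTER_CUBIC)
O=np.zeros((600,800,3),np.uint8)
O[:300,:300]=cr(185,218,50,50,6); O[:300,300:600]=cr(410,155,50,50,6) ; O[:300,620:800]=cr(425,205,30,50,6)
O[300:600,:780]=cr(240,145,130,50,6)
cv2.imwrite('pics/comp.png',O)
for n,u,v,z in [('small',210,243,32),('large',433,176,44),('bar',439,238,14),('nose',437,210,14),('nutL',257,161,240),('nutR',351,154,240),('catal',371,272,134),('footFL',265,226,14),('footFR',355,220,14)]: print(n,at(c,u,v,z).round(1))
```

```text
small [545.  135.8  32. ]
large [ 704.3 -405.5   44. ]
bar [ 556.3 -418.9   14. ]
nose [ 626.7 -417.7   14. ]
nutL [674.7   1.3 240. ]
nutR [ 687.9 -193.8  240. ]
catal [ 456.1 -239.   134. ]
footFL [590.1   5.5  14. ]
footFR [ 603.2 -215.5   14. ]
```

View pics/comp.png

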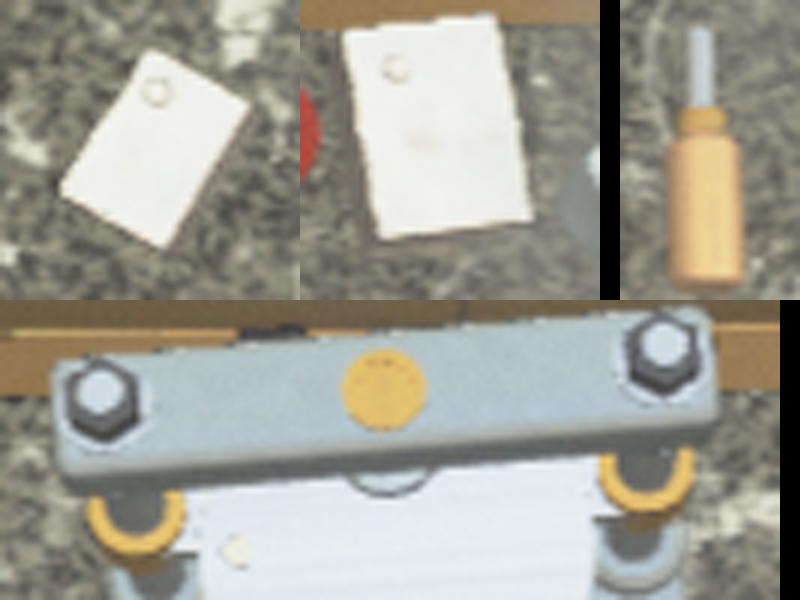

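Both white blocks show a key bump. The one at (210,243) is clearly smaller, so it is the mould. The one at (433,176) is the large cast. The bar's nose is at (438.7,209.7) and its handle end at (439.2,252.5). The nuts are at (257,160) and (350,152.5).

```bash
cat >> h.py <<'E'
def Rt(yaw_x,tilt=0.,face=None):
    "tool x horizontal heading yaw_x (deg) at tilt 0, z down; then lean so that z gains component along heading `face`(deg) by tilt deg"
    a=np.radians(yaw_x); X=np.array([np.cos(a),np.sin(a),0]); Z=np.array([0,0,-1.]); Y=np.cross(Z,X)
    m=np.column_stack([X,Y,Z])
    if tilt:
        f=np.radians(face); ax=np.cross(Z,[np.cos(f),np.sin(f),0]); m=R.from_rotvec(ax*np.radians(tilt)).as_matrix()@m
    return m
def plan(p,m,p0=None,m0=None,n=None):
    o=get_obs(); p0=o['tool_pos'] if p0 is None else p0; m0=R.from_quat(o['orientation']).as_matrix() if m0 is None else m0
    d=(np.array(p)-p0)/50; w=R.from_matrix(m@m0.T).as_rotvec()/(np.pi/2)
    k=n or int(np.ceil(max(np.linalg.norm(d)/.9,np.linalg.norm(w)/.09)))
    print('rows',k,'T',(d/k).round(3).tolist(),'W',(w/k).round(4).tolist(),'tot',(d*50).round(1),(w*90).round(1))
E
python3 - <<'E'
from h import *
import pickle
c=pickle.load(open('top0.pkl','rb'))
f=lambda x,y,ox,oy:(ox+(x+.5)/6-.5,oy+(y+.5)/6-.5)
P=[at(c,*f(x,y,185,218),32) for x,y in [(148,47),(248,102),(163,248),(62,188)]]
m=np.mean(P,0); L=P[0]-P[3]+P[1]-P[2]; print('block',m.round(1),np.linalg.norm(P[0]-P[3]),np.linalg.norm(P[0]-P[1]),'long yaw',np.degrees(np.arctan2(L[1],L[0])))
n=at(c,*f(82,28,425,205),14); h=at(c,*f(84,282,425,205),14); print('nose',n,'hend',h,np.linalg.norm(n-h), np.degrees(np.arctan2(*(n-h)[[1,0]])))
a=at(c,*f(102,90,240,145),240); b=at(c,*f(662,45,240,145),240); y=(a-b)/np.linalg.norm(a-b); x=np.array([y[1],-y[0],0]); print('nuts',a,b,np.linalg.norm(a-b),'axis',((a+b)/2-12*x)[:2],'yaw',np.degrees(np.arctan2(x[1],x[0])))
print(at(c,*f(384,90,240,145),222))
yw=np.degrees(np.arctan2(L[1],L[0]))
# block pre-grasp, tool-x = long+180
plan([m[0],m[1],150],Rt(yw+180)); plan([m[0],m[1],150],Rt(yw))
E
```

```text
block [547.7 134.8  32. ] 66.36020238658185 47.078930353535405 long yaw -29.123517952308703
nose [ 628.61155895 -420.87504637   14.        ] hend [ 522.62023687 -416.15158685   14.        ] 106.09651938405877 -2.5516744433589933
nuts [677.76932818   2.2152842  240.        ] [ 692.15642606 -191.59589799  240.        ] 194.34444402957888 axis [672.99580393 -95.57865323] yaw 4.245425030919898
[683.44964814 -94.86918031 222.        ]
rows 17 T [0.321, 0.818, -0.095] W [0.0, -0.0, 0.0815] tot [272.7 695.7 -80.8] [ 0.000e+00 -1.000e-01  1.248e+02]
rows 17 T [0.321, 0.818, -0.095] W [-0.0, -0.0, -0.0361] tot [272.7 695.7 -80.8] [ -0.1  -0.  -55.2]
```

>>> apply_moves:
  plan:
    - {"fingers": 1,"translation": [0.32,0.82,0],"delta_rot": [0,0,0.0815]}
    - {"fingers": 1,"translation": [0.32,0.82,0],"delta_rot": [0,0,0.0815]}
    - {"fingers": 1,"translation": [0.32,0.82,0],"delta_rot": [0,0,0.0815]}
    - {"fingers": 1,"translation": [0.32,0.82,0],"delta_rot": [0,0,0.0815]}
    - {"fingers": 1,"translation": [0.32,0.82,0],"delta_rot": [0,0,0.0815]}
    - {"fingers": 1,"translation": [0.32,0.82,0],"delta_rot": [0,0,0.0815]}
    - {"fingers": 1,"translation": [0.32,0.82,0],"delta_rot": [0,0,0.0815]}
    - {"fingers": 1,"translation": [0.32,0.82,0],"delta_rot": [0,0,0.0815]}
    - {"fingers": 1,"translation": [0.32,0.82,0],"delta_rot": [0,0,0.0815]}
    - {"fingers": 1,"translation": [0.32,0.82,0],"delta_rot": [0,0,0.0815]}
    - {"fingers": 1,"translation": [0.32,0.82,0],"delta_rot": [0,0,0.0815]}
    - {"fingers": 1,"translation": [0.32,0.82,0],"delta_rot": [0,0,0.0815]}

```text
clock: 1.3
tool_pos: [467.3, -67.6, 231.3]
orientation: [0.542, 0.841, -0.0, 0.0]
ft_force: [1.9, -0.4, -0.0]
gripper_width: 85.4
gripper_force: 0.0
```

>>> apply_moves:
  plan:
    - {"fingers": 1,"translation": [0.32,0.82,0],"delta_rot": [0,0,0.0815]}
    - {"fingers": 1,"translation": [0.32,0.82,0],"delta_rot": [0,0,0.0815]}
    - {"fingers": 1,"translation": [0.32,0.82,0],"delta_rot": [0,0,0.0815]}
    - {"fingers": 1,"translation": [0.32,0.82,0],"delta_rot": [0,0,0.0815]}
    - {"fingers": 1,"translation": [0.32,0.82,0],"delta_rot": [0,0,0.0815]}
    - {"fingers": 1,"translation": [0,0,0],"delta_rot": [0,0,0]}
    - {"fingers": 1,"translation": [0,0,0],"delta_rot": [0,0,0]}

```text
clock: 2.0
tool_pos: [546.8, 136.5, 230.7]
orientation: [0.251, 0.968, -0.0, -0.001]
ft_force: [-0.0, -0.6, -0.1]
gripper_width: 85.4
gripper_force: 0.0
```

Run:
```python
from h import *
import pickle
c=read_camera('wrist'); pickle.dump(c,open('w1.pkl','wb')); save(c,'w1')
o=get_obs(); print(o['joint_pos'].round(2),o['tool_pos'],R.from_quat(o['orientation']).as_matrix().round(3),c['origin'],M(c).round(2),c['fx'])
print('exp',[np.round(proj(c,p),0).tolist() for p in [(547.7,134.8,32),(547.7+36*.87,134.8-36*.49,32)]])
```

```text
[ 0.17  0.51 -0.72  1.74  0.38  1.04  0.37] [546.78074782 135.33403196 230.80652891] [[-0.873  0.488 -0.001]
 [ 0.488  0.873 -0.001]
 [ 0.001 -0.001 -1.   ]] [473.20150793 176.58427445 372.71183776] [[ 0.49  0.83  0.28]
 [ 0.87 -0.46 -0.16]
 [-0.    0.32 -0.95]] 343.0166852390491
exp [[312.0, 213.0], [312.0, 246.0]]
```

View pics/w1.png

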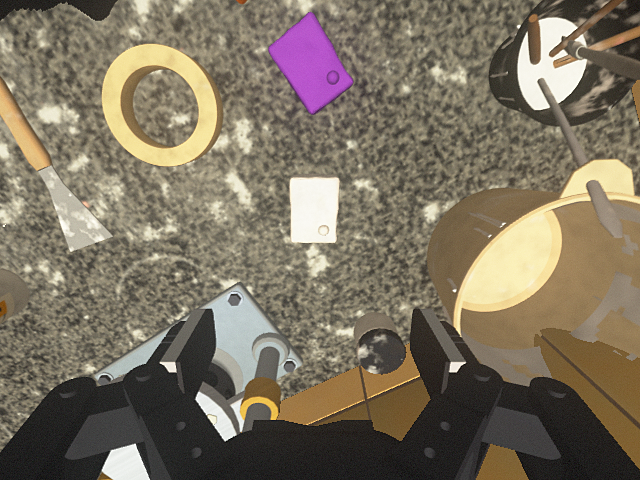

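The wrist view shows the white block at (315,210), edges 291–338 and 177–243, aligned with the tool. The bump is at (323,230). The projection agrees to about 3 px. I'll put the bump end at the front so that the pad meets only flat plaster.

>>> apply_moves:
  plan:
    - {"fingers": 1,"translation": [0.021,-0.009,-0.768],"delta_rot": [0,0,0]}
    - {"fingers": 1,"translation": [0.021,-0.009,-0.768],"delta_rot": [0,0,0]}
    - {"fingers": 1,"translation": [0.021,-0.009,-0.768],"delta_rot": [0,0,0]}
    - {"fingers": 1,"translation": [0.021,-0.009,-0.768],"delta_rot": [0,0,0]}
    - {"fingers": 1,"translation": [0.021,-0.009,-0.768],"delta_rot": [0,0,0]}
    - {"fingers": 1,"translation": [0.021,-0.009,-0.768],"delta_rot": [0,0,0]}
    - {"fingers": 0,"translation": [0,0,0],"delta_rot": [0,0,0]}
    - {"fingers": 0,"translation": [0,0,0],"delta_rot": [0,0,0]}
    - {"fingers": 0,"translation": [0,0,0],"delta_rot": [0,0,0]}
    - {"fingers": 0,"translation": [0,0,0],"delta_rot": [0,0,0]}
    - {"fingers": 0,"translation": [0,0,0],"delta_rot": [0,0,0]}
    - {"fingers": 0,"translation": [0,0,0],"delta_rot": [0,0,0]}
  newtons: 40

```text
clock: 3.25
tool_pos: [554.5, 133.0, 2.8]
orientation: [0.252, 0.968, 0.0, 0.001]
ft_force: [-2.1, -1.7, 14.1]
gripper_width: 51.2
gripper_force: 44.2
```

Run:
```python
from h import *
o=get_obs(); print(o['tool_pos'],o['gripper_width'],o['gripper_force'],o['joint_pos'].round(2),o['ft_force'])
A=np.array([673,-95.6]);y=np.radians(4.2); X=np.array([np.cos(y),np.sin(y)])
q=A-100*X; print(A-58*X, q)
plan([*q,230],Rt(4.2))
```

```text
[554.46226931 132.97765335   2.84380993] 51.185470220940786 44.24335956573486 [ 0.02  0.82 -0.52  1.86  0.66  0.64  0.16] [-2.14660641 -1.73075672 14.14808778]
[615.15576032 -99.84781543] [ 573.26855228 -102.92381971]
rows 19 T [0.02, -0.248, 0.239] W [0.0001, 0.0, -0.0857] tot [  18.8 -235.9  227.2] [ 2.000e-01  1.000e-01 -1.466e+02]
```

>>> apply_moves:
  plan:
    - {"fingers": 0,"translation": [0,0,0.3],"delta_rot": [0,0,0]}
    - {"fingers": 0,"translation": [0,0,0.8],"delta_rot": [0,0,0]}
    - {"fingers": 0,"translation": [0,0,0.9],"delta_rot": [0,0,0]}
    - {"fingers": 0,"translation": [0,0,0.9],"delta_rot": [0,0,0]}
    - {"fingers": 0,"translation": [0,0,0.9],"delta_rot": [0,0,0]}

```text
clock: 3.75
tool_pos: [552.9, 133.1, 194.3]
orientation: [0.252, 0.968, 0.0, 0.0]
ft_force: [0.8, -0.5, -1.7]
gripper_width: 51.0
gripper_force: 42.4
```

>>> apply_moves:
  plan:
    - {"fingers": 0,"translation": [0.021,-0.248,0.04],"delta_rot": [0,0,-0.0857]}
    - {"fingers": 0,"translation": [0.021,-0.248,0.04],"delta_rot": [0,0,-0.0857]}
    - {"fingers": 0,"translation": [0.021,-0.248,0.04],"delta_rot": [0,0,-0.0857]}
    - {"fingers": 0,"translation": [0.021,-0.248,0.04],"delta_rot": [0,0,-0.0857]}
    - {"fingers": 0,"translation": [0.021,-0.248,0.04],"delta_rot": [0,0,-0.0857]}
    - {"fingers": 0,"translation": [0.021,-0.248,0.04],"delta_rot": [0,0,-0.0857]}
    - {"fingers": 0,"translation": [0.021,-0.248,0.04],"delta_rot": [0,0,-0.0857]}
    - {"fingers": 0,"translation": [0.021,-0.248,0.04],"delta_rot": [0,0,-0.0857]}
    - {"fingers": 0,"translation": [0.021,-0.248,0.04],"delta_rot": [0,0,-0.0857]}
    - {"fingers": 0,"translation": [0.021,-0.248,0.04],"delta_rot": [0,0,-0.0857]}

```text
clock: 4.75
tool_pos: [563.7, 8.9, 212.5]
orientation: [0.802, 0.598, 0.001, 0.0]
ft_force: [-0.3, -0.5, -0.9]
gripper_width: 51.4
gripper_force: 42.4
```

>>> apply_moves:
  plan:
    - {"fingers": 0,"translation": [0.021,-0.248,0],"delta_rot": [0,0,-0.0857]}
    - {"fingers": 0,"translation": [0.021,-0.248,0],"delta_rot": [0,0,-0.0857]}
    - {"fingers": 0,"translation": [0.021,-0.248,0],"delta_rot": [0,0,-0.0857]}
    - {"fingers": 0,"translation": [0.021,-0.248,0],"delta_rot": [0,0,-0.0857]}
    - {"fingers": 0,"translation": [0.021,-0.248,0],"delta_rot": [0,0,-0.0857]}
    - {"fingers": 0,"translation": [0.021,-0.248,0],"delta_rot": [0,0,-0.0857]}
    - {"fingers": 0,"translation": [0.021,-0.248,0],"delta_rot": [0,0,-0.0857]}
    - {"fingers": 0,"translation": [0.021,-0.248,0],"delta_rot": [0,0,-0.0857]}
    - {"fingers": 0,"translation": [0.021,-0.248,0],"delta_rot": [0,0,-0.0857]}
    - {"fingers": 0,"translation": [0,0,0],"delta_rot": [0,0,0]}
    - {"fingers": 0,"translation": [0,0,0],"delta_rot": [0,0,0]}

```text
clock: 5.85
tool_pos: [573.3, -101.7, 211.8]
orientation: [0.999, 0.039, 0.0, -0.0]
ft_force: [-0.4, 0.8, -1.8]
gripper_width: 51.0
gripper_force: 42.5
```

Run:
```python
from h import *
import pickle
c=read_camera('wrist'); pickle.dump(c,open('w2.pkl','wb'))
t=read_camera('top'); pickle.dump(t,open('top2.pkl','wb'))
o=get_obs(); print(o['joint_pos'].round(2),o['tool_pos'],R.from_quat(o['orientation']).as_matrix().round(3),o['gripper_width'])
s=cv2.resize(t['img'][140:240,230:380],None,fx=4,fy=4,interpolation=cv2.INTER_CUBIC)
O=np.zeros((600,1040,3),np.uint8);O[:480,:640]=c['img'];O[:400,640:]=s[:,100:500]
O=O[:480,:1040]; cv2.imwrite('pics/w2.png',cv2.resize(O,(800,369))[:,:,::-1])
```

```text
[ 0.12  0.48 -0.06  1.74  0.03  0.93 -1.45] [ 573.29139375 -101.45803903  211.38394293] [[ 0.997  0.079  0.   ]
 [ 0.079 -0.997  0.001]
 [ 0.    -0.001 -1.   ]] 51.196447086432634
```

View pics/w2.png

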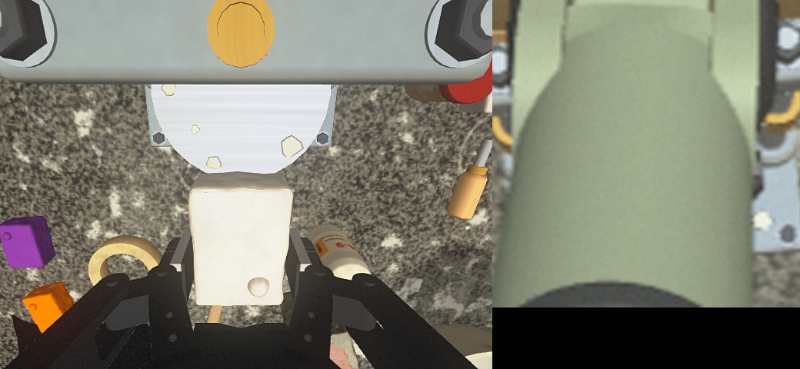

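Run:
```python
from h import *
import pickle
c=pickle.load(open('w2.pkl','rb'))
save(c,'w2a',(120,80,520,380),2)
k=1.3
o=np.array([573.3,-101.5]);X=np.array([.997,.079]);Y=np.array([-.079,.997])
for n,u,v,z in [('boltL',158,138,20),('boltR',322,138,20),('cap',241,33,226),('cap222',241,33,222),('edgeL',50,81,184),('edgeR',440,83,184),('blkFL',191,305,211.4-2.8+32),('blkFR',283,305,240.6),('blkBL',191,188,240.6),('blkBR',292,188,240.6)]:
    p=at(c,u*k,v*k,z); print(n,p.round(1),'tool-frame',((p[:2]-o)@X).round(1),((p[:2]-o)@Y).round(1))
print(c['cx'],c['origin'])
```

```text
boltL [597.    3.6  20. ] tool-frame 32.0 102.9
boltR [ 613.4 -202.2   20. ] tool-frame 32.0 -103.5
cap [680.5 -94.  226. ] tool-frame 107.4 -1.0
cap222 [681.3 -93.9 222. ] tool-frame 108.2 -1.0
edgeL [654.5  18.6 184. ] tool-frame 90.4 113.3
edgeR [ 671.9 -214.6  184. ] tool-frame 89.4 -120.5
blkFL [547.4 -77.8 240.6] tool-frame -24.0 25.7
blkFR [ 551.3 -126.8  240.6] tool-frame -23.9 -23.5
blkBL [613.8 -76.5 240.6] tool-frame 42.3 21.7
blkBR [ 617.4 -122.2  240.6] tool-frame 42.4 -24.2
312.3509138976798 [654.94834547 -95.69138656 353.76565215]
```

View pics/w2a.png

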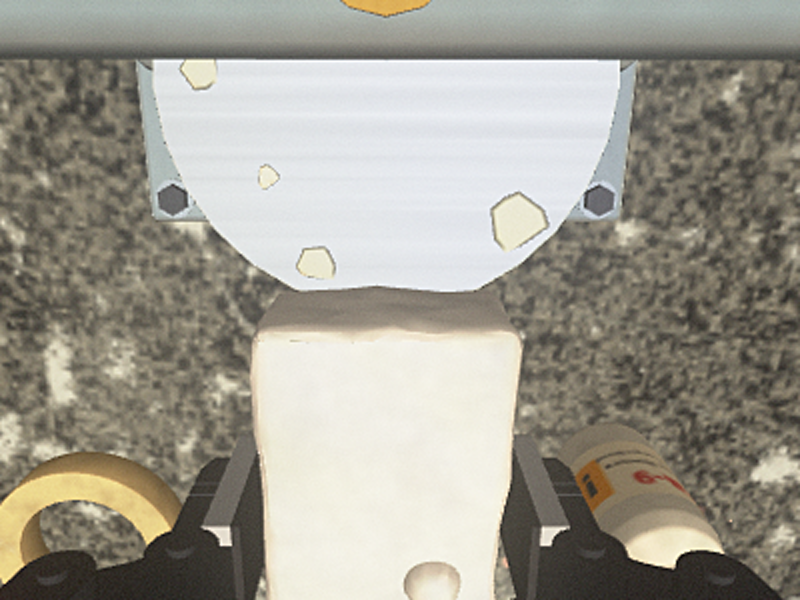

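The crop shows the press bolts at (206,179.5) and (419.5,179.7), the platen edges at 196.5 and 430, and the held block level with it. Press yaw is about 4.6°, the axis is about (672.5,−94.1), and the lateral error is about 0.3 mm.

>>> apply_moves:
  plan:
    - {"fingers": 0,"translation": [0.42,0.03,0],"delta_rot": [0,0,0]}
    - {"fingers": 0,"translation": [0.42,0.03,0],"delta_rot": [0,0,0]}
    - {"fingers": 0,"translation": [0,0,-0.54],"delta_rot": [0,0,0]}
    - {"fingers": 0,"translation": [0,0,-0.54],"delta_rot": [0,0,0]}
    - {"fingers": 0,"translation": [0,0,-0.54],"delta_rot": [0,0,0]}
    - {"fingers": 0,"translation": [0,0,-0.04],"delta_rot": [0,0,0]}
    - {"fingers": 0,"translation": [0,0,-0.04],"delta_rot": [0,0,0]}

```text
clock: 6.65
tool_pos: [615.5, -99.0, 126.4]
orientation: [0.999, 0.038, -0.0, -0.0]
ft_force: [0.3, -0.1, -1.4]
gripper_width: 51.3
gripper_force: 42.5
```

>>> apply_moves:
  plan:
    - {"fingers": 0,"translation": [0,0,-0.02],"delta_rot": [0,0,0]}
    - {"fingers": 0,"translation": [0,0,0],"delta_rot": [0,0,0]}

```text
clock: 6.85
tool_pos: [615.9, -99.5, 126.1]
orientation: [0.999, 0.037, 0.001, 0.0]
ft_force: [-0.2, 0.4, -0.3]
gripper_width: 51.1
gripper_force: 42.5
```

>>> apply_moves:
  plan:
    - {"fingers": 0,"translation": [0,0,-0.02],"delta_rot": [0,0,0]}
    - {"fingers": 0,"translation": [0,0,0],"delta_rot": [0,0,0]}

```text
clock: 7.05
tool_pos: [615.5, -99.5, 124.4]
orientation: [0.999, 0.037, 0.0, 0.0]
ft_force: [-0.1, 0.0, -1.1]
gripper_width: 51.0
gripper_force: 42.5
```

>>> apply_moves:
  plan:
    - {"fingers": 0,"translation": [0,0,-0.02],"delta_rot": [0,0,0]}
    - {"fingers": 0,"translation": [0,0,0],"delta_rot": [0,0,0]}

```text
clock: 7.25
tool_pos: [615.3, -99.5, 122.9]
orientation: [0.999, 0.037, -0.0, -0.0]
ft_force: [-1.0, -0.3, -1.2]
gripper_width: 51.5
gripper_force: 42.5
```

>>> apply_moves:
  plan:
    - {"fingers": 0,"translation": [0,0.02,-0.02],"delta_rot": [0,0,0.004]}
    - {"fingers": 0,"translation": [0,0,0],"delta_rot": [0,0,0]}

```text
clock: 7.45
tool_pos: [615.5, -99.1, 122.4]
orientation: [0.999, 0.04, 0.0, 0.0]
ft_force: [-1.7, -2.4, 7.4]
gripper_width: 51.5
gripper_force: 43.6
```

>>> apply_moves:
  plan:
    - {"fingers": 0,"translation": [0,0,-0.02],"delta_rot": [0,0,0]}
    - {"fingers": 0,"translation": [0,0,0],"delta_rot": [0,0,0]}

```text
clock: 7.65
tool_pos: [615.5, -99.1, 122.4]
orientation: [0.999, 0.04, 0.0, 0.0]
ft_force: [-8.7, -3.0, 23.3]
gripper_width: 51.2
gripper_force: 45.4
```

>>> apply_moves:
  plan:
    - {"fingers": 1,"translation": [0,0,0.02],"delta_rot": [0,0,0]}
    - {"fingers": 1,"translation": [0,0,0],"delta_rot": [0,0,0]}
    - {"fingers": 1,"translation": [0,0,0],"delta_rot": [0,0,0]}
    - {"fingers": 1,"translation": [0,0,0],"delta_rot": [0,0,0]}
    - {"fingers": 1,"translation": [0,0,0.1],"delta_rot": [0,0,0]}
    - {"fingers": 1,"translation": [-0.44,-0.035,0],"delta_rot": [0,0,0]}
    - {"fingers": 1,"translation": [-0.44,-0.035,0],"delta_rot": [0,0,0]}
    - {"fingers": 1,"translation": [-0.44,-0.035,0],"delta_rot": [0,0,0]}
    - {"fingers": 0.3,"translation": [0,0,0],"delta_rot": [0,0,0]}

```text
clock: 8.55
tool_pos: [547.2, -104.3, 127.3]
orientation: [0.999, 0.04, -0.001, 0.0]
ft_force: [-0.4, 0.1, -0.6]
gripper_width: 72.8
gripper_force: 0.0
```

Run:
```python
from h import *
import pickle
c=read_camera('wrist'); pickle.dump(c,open('w3.pkl','wb')); save(c,'w3')
o=get_obs(); print(o['joint_pos'].round(3),o['tool_pos'],o['gripper_width'])
A=np.array([672.5,-94.1]);y=np.radians(4.6); X=np.array([np.cos(y),np.sin(y)])
q=A-120*X
plan([*q,131],Rt(4.6,20,4.6))
```

```text
[ 0.127  0.552 -0.063  1.866  0.05   0.725 -1.455] [ 548.92528491 -104.02424058  127.48015687] 66.12395863441662
rows 3 T [0.026, 0.002, 0.023] W [0.006, -0.0738, 0.0] tot [4.  0.3 3.5] [  1.6 -19.9   0. ]
```

View pics/w3.png

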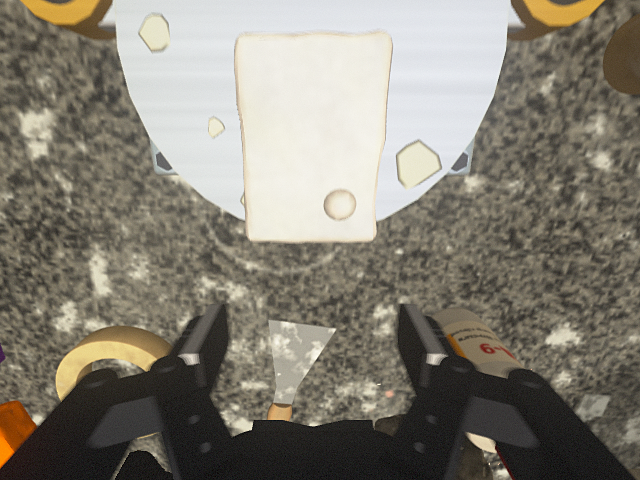

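The block stands on the platen with corners (236,34), (391,33), (377,241) and (250,241). It is centred to about 0.5 mm on the platen (116–508) and bolts (161/461). Next I tilt and push it home.

>>> apply_moves:
  plan:
    - {"fingers": 0.2,"translation": [0.022,0.002,0.04],"delta_rot": [0.006,-0.074,0]}
    - {"fingers": 0.2,"translation": [0.022,0.002,0.03],"delta_rot": [0.006,-0.074,0]}
    - {"fingers": 0.2,"translation": [0.022,0.002,0.02],"delta_rot": [0.006,-0.074,0]}
    - {"fingers": 0.2,"translation": [0,0,0],"delta_rot": [0,0,0]}
    - {"fingers": 0.2,"translation": [0.2,0.016,0],"delta_rot": [0,0,0]}
    - {"fingers": 0.2,"translation": [0.2,0.016,0],"delta_rot": [0,0,0]}
    - {"fingers": 0.2,"translation": [0.2,0.016,0],"delta_rot": [0,0,0]}
    - {"fingers": 0.2,"translation": [0.2,0.016,0],"delta_rot": [0,0,0]}
    - {"fingers": 0.2,"translation": [0.2,0.016,0],"delta_rot": [0,0,0]}

```text
clock: 9.5
tool_pos: [603.8, -99.0, 131.2]
orientation: [0.984, 0.04, 0.174, -0.007]
ft_force: [-1.1, -1.0, 0.5]
gripper_width: 16.9
gripper_force: 0.7
```

>>> apply_moves:
  plan:
    - {"fingers": 0.2,"translation": [0.1,0.008,0],"delta_rot": [0,0,0]}
    - {"fingers": 0.2,"translation": [0.1,0.008,0],"delta_rot": [0,0,0]}
    - {"fingers": 0.2,"translation": [0,0,0],"delta_rot": [0,0,0]}

```text
clock: 9.8
tool_pos: [613.1, -98.5, 131.4]
orientation: [0.984, 0.04, 0.174, -0.007]
ft_force: [-1.2, 0.2, -0.4]
gripper_width: 16.8
gripper_force: 0.0
```

Run:
```python
from h import *
o=get_obs(); print(o['joint_pos'].round(3),o['tool_pos'],o['gripper_width'],o['ft_force'])
A=np.array([672.5,-94.1]);y=np.radians(4.6); X=np.array([np.cos(y),np.sin(y)]);print((o['tool_pos'][:2]-A)@X,(o['tool_pos'][:2]-A)@[-X[1],X[0]],R.from_quat(o['orientation']).as_matrix()[:,2])
```

```text
[ 0.19   0.52  -0.124  1.992  0.008  0.288 -1.405] [613.12798751 -98.50096161 131.35128418] 16.7780760299265 [-1.20685481  0.15841515 -0.35475841]
-59.53372041349457 0.3747859603787509 [ 0.34179228  0.02784654 -0.93936287]
```

>>> apply_moves:
  plan:
    - {"fingers": 0.2,"translation": [0.1,0.008,0],"delta_rot": [0,0,0]}
    - {"fingers": 0.2,"translation": [0.1,0.008,0],"delta_rot": [0,0,0]}
    - {"fingers": 0.2,"translation": [0,0,0],"delta_rot": [0,0,0]}

```text
clock: 10.1
tool_pos: [623.3, -97.8, 131.5]
orientation: [0.984, 0.04, 0.174, -0.007]
ft_force: [0.1, -0.3, -0.1]
gripper_width: 17.1
gripper_force: 0.0
```

>>> apply_moves:
  plan:
    - {"fingers": 0.2,"translation": [0.04,0.003,0],"delta_rot": [0,0,0]}
    - {"fingers": 0.2,"translation": [0,0,0],"delta_rot": [0,0,0]}

```text
clock: 10.3
tool_pos: [624.7, -97.7, 131.4]
orientation: [0.984, 0.04, 0.174, -0.007]
ft_force: [-0.2, 0.7, -0.3]
gripper_width: 17.1
gripper_force: 0.1
```

>>> apply_moves:
  plan:
    - {"fingers": 0.2,"translation": [0.04,0.003,0],"delta_rot": [0,0,0]}
    - {"fingers": 0.2,"translation": [0,0,0],"delta_rot": [0,0,0]}

```text
clock: 10.5
tool_pos: [626.8, -97.6, 131.4]
orientation: [0.984, 0.04, 0.174, -0.007]
ft_force: [-1.4, 0.5, -0.8]
gripper_width: 17.0
gripper_force: 0.2
```

>>> apply_moves:
  plan:
    - {"fingers": 0.2,"translation": [0.03,0.002,0],"delta_rot": [0,0,0]}
    - {"fingers": 0.2,"translation": [0,0,0],"delta_rot": [0,0,0]}

```text
clock: 10.7
tool_pos: [628.1, -97.6, 131.3]
orientation: [0.984, 0.04, 0.174, -0.007]
ft_force: [-2.2, -0.5, 0.6]
gripper_width: 17.3
gripper_force: 0.9
```

>>> apply_moves:
  plan:
    - {"fingers": 0.2,"translation": [0.03,0.002,0],"delta_rot": [0,0,0]}
    - {"fingers": 0.2,"translation": [0,0,0],"delta_rot": [0,0,0]}

```text
clock: 10.9
tool_pos: [628.7, -97.7, 131.1]
orientation: [0.984, 0.039, 0.173, -0.007]
ft_force: [-11.2, -1.2, 6.9]
gripper_width: 17.1
gripper_force: 5.4
```

Run:
```python
from h import *
import pickle
c=read_camera('wrist'); pickle.dump(c,open('w4.pkl','wb')); save(c,'w4')
o=get_obs(); print(o['joint_pos'].round(3),o['tool_pos'],o['gripper_width'],o['ft_force'])
```

```text
[ 0.178  0.539 -0.117  1.953  0.009  0.31  -1.411] [628.65522263 -97.74076687 131.09513609] 17.03548217533781 [-9.70487752 -1.26244178  6.64270843]
```

>>> apply_moves:
  plan:
    - {"fingers": 0.2,"translation": [0.02,0.002,0],"delta_rot": [0,0,0]}
    - {"fingers": 0.2,"translation": [0,0,0],"delta_rot": [0,0,0]}

```text
clock: 11.15
tool_pos: [628.9, -97.8, 130.8]
orientation: [0.984, 0.039, 0.172, -0.007]
ft_force: [-15.8, -1.9, 8.6]
gripper_width: 17.2
gripper_force: 7.9
```

Run:
```python
from h import *
from scipy.optimize import least_squares as ls, fsolve
D=np.array([[.522,1.600,1.021,624.7,230.8],[.48,1.74,.93,582.2,211.4],[.552,1.866,.725,558.7,127.5],[.539,1.953,.31,636.2,131.1],[.52,1.992,.288,621,131.4]])
def fk(p,q):
    l1,l2,h,L=p; a=q[0];b=a+q[1];c=b+q[2]
    return np.array([l1*np.sin(a)+l2*np.sin(b)+L*np.sin(c),h+l1*np.cos(a)+l2*np.cos(b)+L*np.cos(c)])
s=ls(lambda p:np.concatenate([fk(p,d[:3])-d[3:] for d in D]),[420,400,360,300]); p=s.x; print(p.round(1),s.fun.round(1))
for r,z in [(562,45),(600,45),(560,60),(700,15),(720,15)]:
    for t in (0,10,20,30,60,80):
        for sg in (1,-1):
            q,_,ok,_=fsolve(lambda q:np.append(fk(p,[q[0],q[1],q[2]])-[r,z],q.sum()-np.pi+np.radians(t)),[.6,1.9,.3*sg],full_output=1)
            if sg==1: print(r,z,t,q.round(2),ok)
```

```text
[533.6 422.7 310.9 319.7] [ 1.1  1.6 -1.7 -2.4  0.6  1.3 -0.1 -0.3  0.2 -0.3]
562 45 0 [0.69 1.9  0.56] 1
562 45 10 [0.64 2.04 0.28] 1
562 45 20 [ 0.62  2.18 -0.01] 1
562 45 30 [ 0.65  2.3  -0.33] 1
562 45 60 [ 1.01  2.54 -1.46] 1
562 45 80 [ 1.36  2.49 -2.1 ] 1
600 45 0 [0.73 1.8  0.62] 1
600 45 10 [0.68 1.94 0.35] 1
600 45 20 [0.65 2.08 0.05] 1
600 45 30 [ 0.67  2.21 -0.26] 1
600 45 60 [ 0.97  2.45 -1.33] 1
600 45 80 [ 1.29  2.42 -1.97] 1
560 60 0 [0.66 1.9  0.58] 1
560 60 10 [0.61 2.04 0.31] 1
560 60 20 [0.59 2.18 0.02] 1
560 60 30 [ 0.61  2.31 -0.3 ] 1
560 60 60 [ 0.97  2.55 -1.43] 1
560 60 80 [ 1.33  2.51 -2.1 ] 1
700 15 0 [0.89 1.51 0.74] 1
700 15 10 [0.83 1.68 0.46] 1
700 15 20 [0.8  1.83 0.17] 1
700 15 30 [ 0.8   1.96 -0.14] 1
700 15 60 [ 1.01  2.2  -1.11] 1
700 15 80 [ 1.26  2.18 -1.69] 1
720 15 0 [0.92 1.45 0.78] 1
720 15 10 [0.85 1.62 0.49] 1
720 15 20 [0.82 1.77 0.2 ] 1
720 15 30 [ 0.81  1.91 -0.1 ] 1
720 15 60 [ 1.    2.15 -1.06] 1
720 15 80 [ 1.25  2.14 -1.64] 1
```

Run:
```python
from h import *
import pickle
c=read_camera('scene'); pickle.dump(c,open('scene4.pkl','wb'))
w=pickle.load(open('w4.pkl','rb'))
A=np.array([672.5,-94.1]);y0=np.radians(4.6)
u,v=proj(c,[672.5,-94.1,60]); print(u,v)
x0,y0_=int(u)-28,int(v)-25
O=np.zeros((480,800,3),np.uint8)
O[:,:500]=cv2.resize(c['img'][y0_:y0_+48,x0:x0+50],(500,480),interpolation=cv2.INTER_CUBIC)
O[:225,500:]=cv2.resize(w['img'],(300,225))
cv2.imwrite('pics/sc4.png',O[:,:,::-1]); print(x0,y0_)
for ph in range(0,100,10):
    a=np.radians(184.6+ph); p=[A[0]+46*np.cos(a),A[1]+46*np.sin(a),60]; q=proj(c,p); print(ph,round((q[0]-x0+.5)*10),round((q[1]-y0_+.5)*10))
```

```text
359.19727410296616 235.97011385983592
331 210
0 148 328
10 169 342
20 194 353
30 222 362
40 253 368
50 284 371
60 316 370
70 346 366
80 375 359
90 401 349
```

View pics/sc4.png

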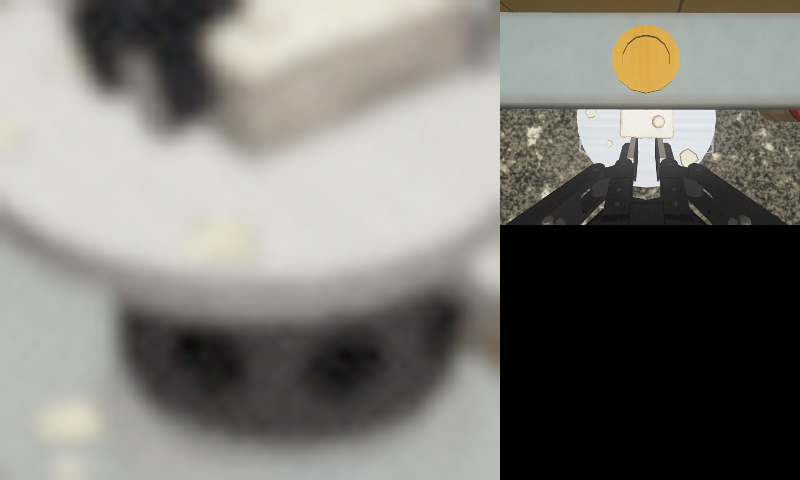

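The scene crop shows the collar's holes at (208,355) and (348,360), matching φ of about 24.5° and 69.5° to the right of the front. The wrist inset shows the block pushed against the fence with its bump to the front. Next I retreat and go to the bar.

>>> apply_moves:
  plan:
    - {"fingers": 0.2,"translation": [-0.2,-0.016,0.02],"delta_rot": [0,0,0]}
    - {"fingers": 0.2,"translation": [-0.6,-0.048,0.1],"delta_rot": [0,0,0]}
    - {"fingers": 0.2,"translation": [-0.7,-0.056,0.5],"delta_rot": [0,0,0]}
    - {"fingers": 0.2,"translation": [0,0,0.8],"delta_rot": [0,0,0]}
    - {"fingers": 0.2,"translation": [0,0,0],"delta_rot": [0,0,0]}

```text
clock: 11.7
tool_pos: [557.2, -103.8, 207.3]
orientation: [0.983, 0.039, 0.177, -0.006]
ft_force: [0.7, 0.3, -0.3]
gripper_width: 17.3
gripper_force: 0.0
```

Run:
```python
from h import *
o=get_obs(); print(o['joint_pos'].round(3),o['tool_pos'])
plan([520,-417,140],Rt(-2.5,12,-2.5))
```

```text
[ 0.26   0.325 -0.174  2.066 -0.019  0.404 -1.369] [ 557.16569384 -103.82574444  207.28139029]
rows 8 T [-0.093, -0.783, -0.168] W [-0.0001, 0.0117, -0.0098] tot [ -37.2 -313.2  -67.3] [-0.1  8.5 -7.1]
```

>>> apply_moves:
  plan:
    - {"fingers": 0.4,"translation": [-0.093,-0.783,0],"delta_rot": [0,0.0117,-0.0098]}
    - {"fingers": 0.5,"translation": [-0.093,-0.783,0],"delta_rot": [0,0.0117,-0.0098]}
    - {"fingers": 0.6,"translation": [-0.093,-0.783,0],"delta_rot": [0,0.0117,-0.0098]}
    - {"fingers": 0.7,"translation": [-0.093,-0.783,0],"delta_rot": [0,0.0117,-0.0098]}
    - {"fingers": 0.7,"translation": [-0.093,-0.783,0],"delta_rot": [0,0.0117,-0.0098]}
    - {"fingers": 0.7,"translation": [-0.093,-0.783,-0.45],"delta_rot": [0,0.0117,-0.0098]}
    - {"fingers": 0.7,"translation": [-0.093,-0.783,-0.45],"delta_rot": [0,0.0117,-0.0098]}
    - {"fingers": 0.7,"translation": [-0.093,-0.783,-0.45],"delta_rot": [0,0.0117,-0.0098]}
    - {"fingers": 0.7,"translation": [0,0,0],"delta_rot": [0,0,0]}
    - {"fingers": 0.7,"translation": [0,0,0],"delta_rot": [0,0,0]}
    - {"fingers": 0.7,"translation": [0,0,0],"delta_rot": [0,0,0]}

```text
clock: 12.8
tool_pos: [519.1, -415.6, 135.2]
orientation: [0.995, -0.021, 0.102, 0.001]
ft_force: [0.5, 0.5, -0.3]
gripper_width: 59.7
gripper_force: 0.0
```

Run:
```python
from h import *
import pickle
c=read_camera('wrist'); pickle.dump(c,open('w5.pkl','wb')); save(c,'w5')
o=get_obs(); print(o['joint_pos'].round(3),o['tool_pos'],R.from_quat(o['orientation']).as_matrix().round(3).tolist())
print([np.round(proj(c,p)).tolist() for p in [(628.6,-420.9,14),(553,-417.5,14),(522,-416,14)]])
```

```text
[ 0.737  0.625 -0.138  1.715 -0.059  0.639 -0.936] [ 519.19254929 -415.53057557  135.56037176] [[0.978, -0.041, 0.203], [-0.041, -0.999, -0.006], [0.203, -0.003, -0.979]]
[[313.0, 124.0], [313.0, 220.0], [312.0, 258.0]]
```

View pics/w5.png

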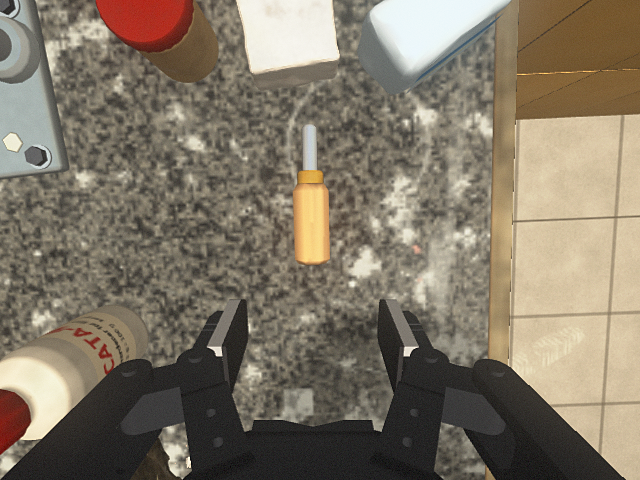

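Run:
```python
from h import *
import pickle
c=pickle.load(open('w5.pkl','rb'))
n=at(c,309.5,124.5,14); f=at(c,310.5,183,20); e=at(c,313,263,14)
d=n-e; h=np.arctan2(d[1],d[0]); print(n,f,e,np.linalg.norm(n-e),np.degrees(h))
X=np.array([np.cos(h),np.sin(h)]); hc=((n[:2]-77*X)+(e[:2]+32*X))/2; print('hc',hc)
g=hc-20*X; hd=np.degrees(h)
t=np.array([*(g+1.5*X),7.]); print(t); m=Rt(hd,12,hd)
plan([t[0]-0,t[1],60],m); plan(t,m,p0=np.array([t[0],t[1],60]),m0=m)
```

```text
[ 627.9601241  -418.17971513   14.        ] [ 582.62168349 -417.10087075   20.        ] [ 518.09684099 -416.3943234    14.        ] 109.87778938133667 -0.9310335920849383
hc [ 550.53145304 -416.92141931]
[ 532.03389544 -416.62081491    7.        ]
rows 2 T [0.128, -0.011, -0.756] W [-0.0009, -0.0017, 0.008] tot [ 12.8  -1.1 -75.6] [-0.2 -0.3  1.4]
rows 2 T [0.0, 0.0, -0.53] W [0.0, 0.0, 0.0] tot [  0.   0. -53.] [0. 0. 0.]
```

Bar: nose at (309.5,124.5), handle end at (313,263), length 109.9 mm, handle centre at about (550.5,−416.9). I'll grip 20 mm behind that centre.

>>> apply_moves:
  plan:
    - {"fingers": 0.7,"translation": [0.128,-0.011,-0.756],"delta_rot": [0,0,0.006]}
    - {"fingers": 0.7,"translation": [0.128,-0.011,-0.756],"delta_rot": [0,0,0.006]}
    - {"fingers": 0.7,"translation": [0,0,-0.53],"delta_rot": [0,0,0]}
    - {"fingers": 0.7,"translation": [0,0,-0.53],"delta_rot": [0,0,0]}
    - {"fingers": 0.5,"translation": [0,0,0],"delta_rot": [0,0,0]}
    - {"fingers": 0,"translation": [0,0,0],"delta_rot": [0,0,0]}
    - {"fingers": 0,"translation": [0,0,0],"delta_rot": [0,0,0]}
    - {"fingers": 0,"translation": [0,0,0],"delta_rot": [0,0,0]}
    - {"fingers": 0,"translation": [0,0,0],"delta_rot": [0,0,0]}
    - {"fingers": 0,"translation": [0,0,0],"delta_rot": [0,0,0]}
  newtons: 90

```text
clock: 13.85
tool_pos: [532.0, -418.0, 8.1]
orientation: [0.995, -0.012, 0.102, 0.0]
ft_force: [-2.7, 2.8, 10.5]
gripper_width: 25.5
gripper_force: 89.8
```

Run:
```python
from h import *
import json
o=get_obs(); print(o['joint_pos'].round(3),o['tool_pos'],o['gripper_width'],o['gripper_force'],o['ft_force'],R.from_quat(o['orientation']).as_matrix().round(3).tolist())
```

```text
[ 0.729  0.826 -0.14   1.724 -0.041  0.43  -0.917] [ 532.00351646 -417.97631014    8.07035158] 25.549256503850913 89.79310253402218 [-2.70878252  2.78916311 10.46263183] [[0.979, -0.024, 0.203], [-0.024, -1.0, -0.003], [0.203, -0.002, -0.979]]
```

>>> apply_moves:
  plan:
    - {"fingers": 0,"translation": [0,0,0.3],"delta_rot": [0,0,0]}
    - {"fingers": 0,"translation": [0,0,0.8],"delta_rot": [0,0,0]}
    - {"fingers": 0,"translation": [0,0,0.9],"delta_rot": [0,0,0]}
    - {"fingers": 0,"translation": [0,0,0.9],"delta_rot": [0,0,0]}
    - {"fingers": 0,"translation": [0,0,0],"delta_rot": [0,0,0]}
    - {"fingers": 0,"translation": [0,0,0],"delta_rot": [0,0,0]}

```text
clock: 14.45
tool_pos: [531.6, -417.9, 153.6]
orientation: [0.995, -0.012, 0.102, 0.001]
ft_force: [-0.8, 0.3, -2.0]
gripper_width: 25.8
gripper_force: 88.8
```

```bash
cat >> h.py <<'E'
AX=np.array([672.5,-94.1]); YAW=4.6; OFF=95.5; ZT=54.1
def pose(phi,rn,z=None):
    a=np.radians(YAW+180+phi); p=AX+(rn+OFF)*np.array([np.cos(a),np.sin(a)])
    return np.array([*p,ZT if z is None else z]), Rt(YAW+phi,12,YAW+phi)
def arc(a,b,rn,n,lead=None):
    "per-row shifts for a stroke from phi a to b in n rows"
    P=[pose(x,rn)[0] for x in np.linspace(a,b,n+1)]
    print('W',round((b-a)/n/90,4)); print(((np.diff(P,axis=0))/50).round(3)[:,:2].tolist())
def show():
    o=get_obs(); m=R.from_quat(o['orientation']).as_matrix(); hd=np.degrees(np.arctan2(m[1,0],m[0,0]))
    u=np.radians(hd); n=o['tool_pos'][:2]+OFF*np.array([np.cos(u),np.sin(u)])-AX
    print('t',o['clock'],'tcp',o['tool_pos'].round(1),'F',o['ft_force'].round(1),'w',round(o['gripper_width'],1),'hd-YAW',round(hd-YAW,1),'tilt',round(np.degrees(np.arccos(-m[2,2])),1),
      'nose r',round(np.linalg.norm(n),1),'phi',round((np.degrees(np.arctan2(n[1],n[0]))-YAW-180+180)%360-180,1),'q',o['joint_pos'].round(2))
E
python3 - <<'E'
from h import *
import pickle
show(); o=get_obs()
c=read_camera('wrist'); pickle.dump(c,open('w6.pkl','wb'))
hsv=cv2.cvtColor(c['img'],cv2.COLOR_RGB2HSV); 
m=cv2.inRange(hsv,(10,90,120),(25,255,255)); n,l,s,ce=cv2.connectedComponentsWithStats(m)
i=np.argsort(-s[1:,4])[:3]+1; print(s[i],ce[i].round(1))
for d in (12.5,30.5,44,95.5):print(d,np.round(proj(c,o['tool_pos']+[d*.9997,-.024*d,5.9]),1))
plan(*pose(0,102,150))
E
```

```text
t 14.45 tcp [ 531.6 -417.9  153.6] F [-0.8  0.3 -2. ] w 25.8 hd-YAW -6.0 tilt 11.8 nose r 329.3 phi 77.5 q [ 0.73  0.62 -0.14  1.67 -0.06  0.69 -0.93]
[[  276   175    69   176 10339]
 [  473    90    29   297  4456]
 [  503    86   137    36  2969]] [[310.7 262.6]
 [485.6 251.2]
 [566.1 100. ]]
12.5 [311.1 286.2]
30.5 [311.1 246.4]
44 [311.1 215.7]
95.5 [311.1  92.4]
rows 7 T [-0.158, 0.879, -0.005] W [-0.0002, -0.0006, 0.0095] tot [-55.4 307.5  -1.9] [-0.1 -0.4  6. ]
```

>>> apply_moves:
  plan:
    - {"fingers": 0,"translation": [-0.158,0.879,0.2],"delta_rot": [0,0,0.0095]}
    - {"fingers": 0,"translation": [-0.158,0.879,0.2],"delta_rot": [0,0,0.0095]}
    - {"fingers": 0,"translation": [-0.158,0.879,0.1],"delta_rot": [0,0,0.0095]}
    - {"fingers": 0,"translation": [-0.158,0.879,0],"delta_rot": [0,0,0.0095]}
    - {"fingers": 0,"translation": [-0.158,0.879,0],"delta_rot": [0,0,0.0095]}
    - {"fingers": 0,"translation": [-0.158,0.879,0],"delta_rot": [0,0,0.0095]}
    - {"fingers": 0,"translation": [-0.158,0.879,0],"delta_rot": [0,0,0.0095]}
    - {"fingers": 0,"translation": [0,0,-0.7],"delta_rot": [0,0,0]}
    - {"fingers": 0,"translation": [0,0,-0.7],"delta_rot": [0,0,0]}
    - {"fingers": 0,"translation": [0,0,-0.7],"delta_rot": [0,0,0]}
    - {"fingers": 0,"translation": [0,0,0],"delta_rot": [0,0,0]}
    - {"fingers": 0,"translation": [0,0,0],"delta_rot": [0,0,0]}

```text
clock: 15.7
tool_pos: [475.3, -109.7, 71.1]
orientation: [0.994, 0.04, 0.1, -0.006]
ft_force: [0.6, -0.3, -1.5]
gripper_width: 25.4
gripper_force: 89.4
```

Run:
```python
from h import *
show(); plan(*pose(0,62)); arc(0,24.5,62,4)
p,m=pose(24.5,62); q,_=pose(24.5,29); plan(q,m,p,m)
```

```text
t 15.7 tcp [ 475.3 -109.7   71.1] F [ 0.6 -0.3 -1.5] w 25.4 hd-YAW -0.0 tilt 11.5 nose r 102.3 phi -0.1 q [ 0.23  0.52 -0.12  2.23  0.06  0.21 -1.41]
rows 1 T [0.804, 0.06, -0.341] W [-0.0018, -0.0057, -0.0001] tot [ 40.2   3.  -17. ] [-0.2 -0.5 -0. ]
W 0.0681
[[0.045, -0.334], [0.08, -0.327], [0.115, -0.316], [0.148, -0.302]]
rows 1 T [0.577, 0.321, 0.0] W [0.0, 0.0, 0.0] tot [28.8 16.   0. ] [0. 0. 0.]
```

>>> apply_moves:
  plan:
    - {"fingers": 0,"translation": [0.4,0.03,-0.1],"delta_rot": [0,0,0]}
    - {"fingers": 0,"translation": [0.4,0.03,-0.24],"delta_rot": [0,0,0]}
    - {"fingers": 0,"translation": [0.045,-0.334,0],"delta_rot": [0,0,0.0681]}
    - {"fingers": 0,"translation": [0.08,-0.327,0],"delta_rot": [0,0,0.0681]}
    - {"fingers": 0,"translation": [0.115,-0.316,0],"delta_rot": [0,0,0.0681]}
    - {"fingers": 0,"translation": [0.148,-0.302,0],"delta_rot": [0,0,0.0681]}
    - {"fingers": 0,"translation": [0,0,0],"delta_rot": [0,0,0]}
    - {"fingers": 0,"translation": [0,0,0],"delta_rot": [0,0,0]}

```text
clock: 16.5
tool_pos: [535.6, -171.9, 55.9]
orientation: [0.963, 0.249, 0.098, -0.026]
ft_force: [-1.0, 0.9, -1.4]
gripper_width: 25.1
gripper_force: 89.4
```

Run:
```python
from h import *
import pickle
show(); plan(*pose(24.5,45)); plan(*pose(24.5,29))
c=read_camera('scene'); pickle.dump(c,open('scene5.pkl','wb')); t=read_camera('top')
u,v=proj(c,[672.5,-94.1,60]); x0,y0_=int(u)-48,int(v)-30
O=np.zeros((600,800,3),np.uint8)
O[:]=cv2.resize(c['img'][y0_:y0_+60,x0:x0+80],(800,600),interpolation=cv2.INTER_CUBIC)
cv2.imwrite('pics/sc5.png',O[:,:,::-1]); print(x0,y0_)
a=np.radians(184.6+24.5)
for r,z in ((46,60),(62,60),(62+35,60)): print(r,(np.array(proj(c,[AX[0]+r*np.cos(a),AX[1]+r*np.sin(a),z]))-[x0-.5,y0_-.5])*10)
```

```text
t 16.5 tcp [ 535.6 -171.9   55.9] F [-1.   0.9 -1.4] w 25.1 hd-YAW 24.3 tilt 11.7 nose r 62.0 phi 26.0 q [ 0.57  0.66 -0.37  1.99  0.21  0.39 -0.97]
rows 1 T [0.283, 0.189, -0.035] W [0.0009, -0.0036, 0.0017] tot [14.1  9.5 -1.8] [ 0.1 -0.3  0.1]
rows 1 T [0.562, 0.345, -0.035] W [0.0009, -0.0036, 0.0017] tot [28.1 17.2 -1.8] [ 0.1 -0.3  0.1]
311 205
46 [406.5848341  407.64444417]
62 [377.74061371 440.99370393]
97 [312.974675   515.87512157]
```

View pics/sc5.png

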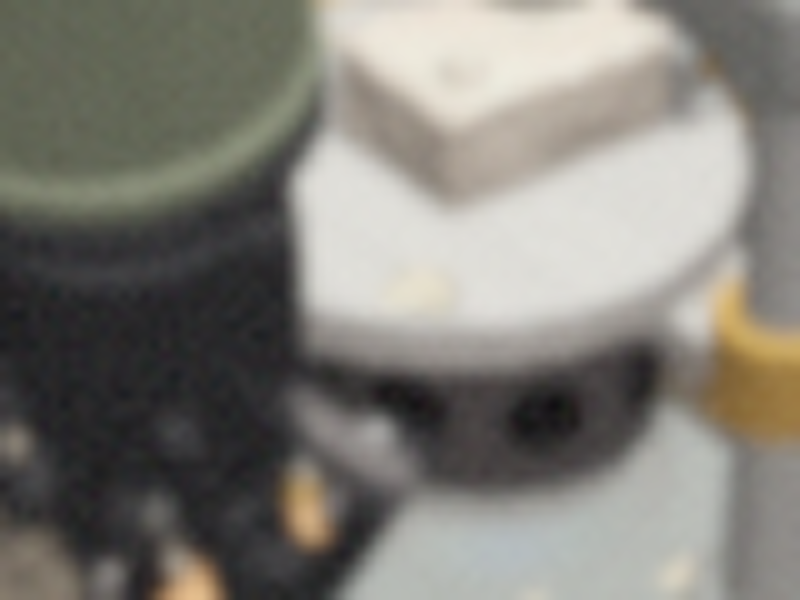

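The scene crop shows the rod's nose at about (385,432), pointing at the hole at (410,405). The block sits flat against the fence stop.

>>> apply_moves:
  plan:
    - {"fingers": 0,"translation": [0.14,0.095,-0.02],"delta_rot": [0,0,0]}
    - {"fingers": 0,"translation": [0.14,0.095,-0.015],"delta_rot": [0,0,0]}
    - {"fingers": 0,"translation": [0.07,0.039,0],"delta_rot": [0,0,0]}
    - {"fingers": 0,"translation": [0.07,0.039,0],"delta_rot": [0,0,0]}
    - {"fingers": 0,"translation": [0,0,0],"delta_rot": [0,0,0]}

```text
clock: 17.1
tool_pos: [557.7, -156.9, 52.7]
orientation: [0.963, 0.25, 0.098, -0.027]
ft_force: [4.6, -3.6, -2.7]
gripper_width: 25.1
gripper_force: 89.0
```

Run:
```python
from h import *
show(); plan(*pose(24.5,29)); arc(24.5,-42,29,13)
```

```text
t 17.1 tcp [ 557.7 -156.9   52.7] F [ 4.6 -3.6 -2.7] w 25.1 hd-YAW 24.5 tilt 11.7 nose r 35.4 phi 23.0 q [ 0.51  0.68 -0.36  1.95  0.21  0.4  -1.  ]
rows 1 T [0.12, 0.046, 0.027] W [0.0006, -0.0036, -0.0004] tot [6.  2.3 1.4] [ 0.1 -0.3 -0. ]
W -0.0568
[[-0.099, 0.199], [-0.081, 0.207], [-0.062, 0.213], [-0.043, 0.218], [-0.024, 0.221], [-0.004, 0.222], [0.016, 0.222], [0.036, 0.219], [0.055, 0.215], [0.074, 0.209], [0.093, 0.202], [0.11, 0.193], [0.127, 0.182]]
```

>>> apply_moves:
  plan:
    - {"fingers": 0,"translation": [0.12,0.056,0.02],"delta_rot": [0,0,0]}
    - {"fingers": 0,"translation": [0,0,0],"delta_rot": [0,0,0]}
    - {"fingers": 0,"translation": [-0.099,0.199,0],"delta_rot": [0,0,-0.0568]}
    - {"fingers": 0,"translation": [-0.081,0.207,0],"delta_rot": [0,0,-0.0568]}
    - {"fingers": 0,"translation": [-0.062,0.213,0],"delta_rot": [0,0,-0.0568]}
    - {"fingers": 0,"translation": [-0.043,0.218,0],"delta_rot": [0,0,-0.0568]}

```text
clock: 17.7
tool_pos: [548.5, -113.6, 53.9]
orientation: [0.992, 0.072, 0.102, -0.008]
ft_force: [4.2, -8.9, -1.4]
gripper_width: 25.2
gripper_force: 89.1
```

Run:
```python
from h import *
show()
```

```text
t 17.7 tcp [ 548.5 -113.6   53.9] F [ 4.2 -8.9 -1.4] w 25.2 hd-YAW 3.7 tilt 11.7 nose r 30.1 phi 6.3 q [ 0.24  0.62 -0.15  2.05  0.11  0.28 -1.39]
```

>>> apply_moves:
  plan:
    - {"fingers": 0,"translation": [-0.024,0.221,0],"delta_rot": [0,0,-0.0568]}
    - {"fingers": 0,"translation": [-0.004,0.222,0],"delta_rot": [0,0,-0.0568]}
    - {"fingers": 0,"translation": [0.016,0.222,0],"delta_rot": [0,0,-0.0568]}
    - {"fingers": 0,"translation": [0.036,0.219,0],"delta_rot": [0,0,-0.0568]}
    - {"fingers": 0,"translation": [0.055,0.215,0],"delta_rot": [0,0,-0.0568]}
    - {"fingers": 0,"translation": [0.074,0.209,0],"delta_rot": [0,0,-0.0568]}
    - {"fingers": 0,"translation": [0.093,0.202,0],"delta_rot": [0,0,-0.0568]}
    - {"fingers": 0,"translation": [0.11,0.193,0],"delta_rot": [0,0,-0.0568]}
    - {"fingers": 0,"translation": [0.127,0.182,0],"delta_rot": [0,0,-0.0568]}
    - {"fingers": 0,"translation": [0,0,0],"delta_rot": [0,0,0]}
    - {"fingers": 0,"translation": [0,0,0],"delta_rot": [0,0,0]}

```text
clock: 18.8
tool_pos: [571.8, -17.8, 53.2]
orientation: [0.943, -0.318, 0.096, 0.031]
ft_force: [-1.2, -2.1, -1.8]
gripper_width: 25.4
gripper_force: 89.7
```

Run:
```python
from h import *
show(); o=get_obs(); v=o['tool_pos'][:2]-AX; print('tcp ang',(np.degrees(np.arctan2(v[1],v[0]))-YAW-180+180)%360-180, np.hypot(*v))
plan(*pose(-42,64)); arc(-42,48,64,11)
```

```text
t 18.8 tcp [571.8 -17.8  53.2] F [-1.2 -2.1 -1.8] w 25.4 hd-YAW -41.9 tilt 11.6 nose r 30.9 phi -41.4 q [-0.4   0.68  0.34  2.02 -0.21  0.33 -2.18]
tcp ang -41.755030290130776 126.40783311525372
rows 1 T [-0.519, 0.411, 0.019] W [-0.0039, -0.003, -0.0016] tot [-26.   20.5   0.9] [-0.3 -0.3 -0.1]
W 0.0909
[[-0.25, -0.38], [-0.193, -0.412], [-0.133, -0.435], [-0.069, -0.45], [-0.005, -0.455], [0.06, -0.451], [0.124, -0.438], [0.185, -0.416], [0.242, -0.385], [0.295, -0.347], [0.341, -0.302]]
```

>>> apply_moves:
  plan:
    - {"fingers": 0,"translation": [-0.26,0.206,0.01],"delta_rot": [0,0,0]}
    - {"fingers": 0,"translation": [-0.26,0.206,0.01],"delta_rot": [0,0,0]}
    - {"fingers": 0,"translation": [0,0,0],"delta_rot": [0,0,0]}

```text
clock: 19.1
tool_pos: [544.7, 3.9, 54.3]
orientation: [0.943, -0.317, 0.095, 0.031]
ft_force: [-0.0, 1.0, -1.7]
gripper_width: 25.1
gripper_force: 89.7
```

```bash
cat >> h.py <<'E'
def prof(c):
    g=cv2.GaussianBlur(cv2.cvtColor(c['img'],cv2.COLOR_RGB2GRAY),(0,0),.8).astype(np.float32); ph=np.arange(0,91,2); out=[]
    for p in ph:
        a=np.radians(YAW+180+p); q=np.array([proj(c,[AX[0]+46*np.cos(a),AX[1]+46*np.sin(a),z]) for z in (56,60,64)],np.float32)
        out.append(cv2.remap(g,q[:,:1],q[:,1:],cv2.INTER_LINEAR).mean())
    out=np.array(out); return ph,out
E
python3 - <<'E'
from h import *
import pickle
show()
c=read_camera('scene'); pickle.dump(c,open('scene6.pkl','wb')); cv2.imwrite('pics/s6.png',c['img'][:,:,::-1])
for n in ('scene4','scene6'):
    ph,o=prof(pickle.load(open(n+'.pkl','rb'))); print(n,[(int(p),int(v)) for p,v in zip(ph,o)])
E
```

```text
t 19.1 tcp [544.7   3.9  54.3] F [-0.   1.  -1.7] w 25.1 hd-YAW -41.8 tilt 11.5 nose r 65.6 phi -42.4 q [-0.47  0.65  0.35  2.09 -0.21  0.3  -2.22]
scene4 [(0, 66), (2, 63), (4, 60), (6, 58), (8, 56), (10, 51), (12, 46), (14, 41), (16, 35), (18, 32), (20, 30), (22, 29), (24, 28), (26, 29), (28, 29), (30, 30), (32, 33), (34, 36), (36, 42), (38, 49), (40, 55), (42, 60), (44, 63), (46, 64), (48, 65), (50, 65), (52, 62), (54, 58), (56, 53), (58, 47), (60, 41), (62, 37), (64, 33), (66, 29), (68, 27), (70, 26), (72, 27), (74, 30), (76, 33), (78, 37), (80, 41), (82, 47), (84, 52), (86, 57), (88, 61), (90, 63)]
scene6 [(0, 37), (2, 34), (4, 31), (6, 30), (8, 29), (10, 31), (12, 32), (14, 35), (16, 39), (18, 43), (20, 47), (22, 51), (24, 55), (26, 57), (28, 59), (30, 59), (32, 58), (34, 56), (36, 52), (38, 47), (40, 39), (42, 34), (44, 30), (46, 29), (48, 28), (50, 27), (52, 26), (54, 26), (56, 28), (58, 31), (60, 36), (62, 43), (64, 50), (66, 57), (68, 61), (70, 64), (72, 65), (74, 65), (76, 65), (78, 62), (80, 59), (82, 54), (84, 49), (86, 43), (88, 38), (90, 34)]
```

Run:
```python
from h import *
arc(-42.2,50.5,65,12)
```

```text
W 0.0858
[[-0.24, -0.36], [-0.19, -0.389], [-0.136, -0.411], [-0.079, -0.425], [-0.021, -0.432], [0.037, -0.431], [0.094, -0.422], [0.15, -0.406], [0.203, -0.382], [0.253, -0.351], [0.298, -0.314], [0.337, -0.271]]
```

>>> apply_moves:
  plan:
    - {"fingers": 0,"translation": [-0.24,-0.36,0],"delta_rot": [0,0,0.0858]}
    - {"fingers": 0,"translation": [-0.19,-0.389,0],"delta_rot": [0,0,0.0858]}
    - {"fingers": 0,"translation": [-0.136,-0.411,0],"delta_rot": [0,0,0.0858]}
    - {"fingers": 0,"translation": [-0.079,-0.425,0],"delta_rot": [0,0,0.0858]}
    - {"fingers": 0,"translation": [-0.021,-0.432,0],"delta_rot": [0,0,0.0858]}
    - {"fingers": 0,"translation": [0.037,-0.431,0],"delta_rot": [0,0,0.0858]}
    - {"fingers": 0,"translation": [0.094,-0.422,0],"delta_rot": [0,0,0.0858]}
    - {"fingers": 0,"translation": [0.15,-0.406,0],"delta_rot": [0,0,0.0858]}
    - {"fingers": 0,"translation": [0.203,-0.382,0],"delta_rot": [0,0,0.0858]}
    - {"fingers": 0,"translation": [0.253,-0.351,0],"delta_rot": [0,0,0.0858]}
    - {"fingers": 0,"translation": [0.298,-0.314,0],"delta_rot": [0,0,0.0858]}
    - {"fingers": 0,"translation": [0.337,-0.271,0],"delta_rot": [0,0,0.0858]}

```text
clock: 20.35
tool_pos: [581.8, -226.3, 54.5]
orientation: [0.886, 0.452, 0.089, -0.047]
ft_force: [-0.1, -0.5, -2.7]
gripper_width: 25.1
gripper_force: 89.7
```

>>> apply_moves:
  plan:
    - {"fingers": 0,"translation": [0,0,0],"delta_rot": [0,0,0]}
    - {"fingers": 0,"translation": [0,0,0],"delta_rot": [0,0,0]}
    - {"fingers": 0,"translation": [0,0,0],"delta_rot": [0,0,0]}

```text
clock: 20.65
tool_pos: [581.2, -223.4, 54.2]
orientation: [0.887, 0.45, 0.089, -0.047]
ft_force: [-0.2, 0.1, -2.0]
gripper_width: 25.1
gripper_force: 89.8
```

Run:
```python
from h import *
show(); plan(*pose(50.5,45)); p,m=pose(50.5,45); plan(*pose(50.5,29),p,m); arc(50.5,-42.5,29,17)
```

```text
t 20.65 tcp [ 581.2 -223.4   54.2] F [-0.2  0.1 -2. ] w 25.1 hd-YAW 49.2 tilt 11.6 nose r 62.8 phi 51.6 q [ 0.77  0.8  -0.59  1.74  0.36  0.66 -0.57]
rows 1 T [0.219, 0.281, -0.003] W [0.0027, -0.0047, 0.0137] tot [10.9 14.1 -0.1] [ 0.2 -0.4  1.2]
rows 1 T [0.183, 0.262, 0.0] W [0.0, 0.0, 0.0] tot [ 9.2 13.1  0. ] [0. 0. 0.]
W -0.0608
[[-0.188, 0.145], [-0.174, 0.162], [-0.157, 0.178], [-0.14, 0.192], [-0.121, 0.205], [-0.1, 0.215], [-0.079, 0.224], [-0.058, 0.231], [-0.036, 0.235], [-0.013, 0.237], [0.01, 0.237], [0.032, 0.235], [0.055, 0.231], [0.076, 0.225], [0.098, 0.217], [0.118, 0.206], [0.137, 0.194]]
```

>>> apply_moves:
  plan:
    - {"fingers": 0,"translation": [0.11,0.14,0],"delta_rot": [0,0,0.007]}
    - {"fingers": 0,"translation": [0.11,0.14,0],"delta_rot": [0,0,0.007]}
    - {"fingers": 0,"translation": [0.06,0.087,0],"delta_rot": [0,0,0]}
    - {"fingers": 0,"translation": [0.06,0.087,0],"delta_rot": [0,0,0]}
    - {"fingers": 0,"translation": [0,0,0],"delta_rot": [0,0,0]}

```text
clock: 21.15
tool_pos: [599.3, -199.8, 54.5]
orientation: [0.882, 0.461, 0.089, -0.048]
ft_force: [0.4, 0.3, -0.9]
gripper_width: 25.0
gripper_force: 89.7
```

Run:
```python
from h import *
show(); plan(*pose(50.5,29))
```

```text
t 21.15 tcp [ 599.3 -199.8   54.5] F [ 0.4  0.3 -0.9] w 25.0 hd-YAW 50.6 tilt 11.6 nose r 33.1 phi 51.0 q [ 0.72  0.81 -0.59  1.72  0.37  0.67 -0.59]
rows 1 T [0.04, 0.073, -0.007] W [0.0027, -0.004, -0.0015] tot [ 2.   3.6 -0.4] [ 0.2 -0.4 -0.1]
```

>>> apply_moves:
  plan:
    - {"fingers": 0,"translation": [0.04,0.073,0],"delta_rot": [0,0,0]}
    - {"fingers": 0,"translation": [-0.188,0.145,0],"delta_rot": [0,0,-0.0608]}
    - {"fingers": 0,"translation": [-0.174,0.162,0],"delta_rot": [0,0,-0.0608]}
    - {"fingers": 0,"translation": [-0.157,0.178,0],"delta_rot": [0,0,-0.0608]}
    - {"fingers": 0,"translation": [-0.14,0.192,0],"delta_rot": [0,0,-0.0608]}
    - {"fingers": 0,"translation": [-0.121,0.205,0],"delta_rot": [0,0,-0.0608]}
    - {"fingers": 0,"translation": [-0.1,0.215,0],"delta_rot": [0,0,-0.0608]}
    - {"fingers": 0,"translation": [-0.079,0.224,0],"delta_rot": [0,0,-0.0608]}
    - {"fingers": 0,"translation": [-0.058,0.231,0],"delta_rot": [0,0,-0.0608]}

```text
clock: 22.05
tool_pos: [549.5, -121.2, 54.6]
orientation: [0.99, 0.095, 0.1, -0.011]
ft_force: [0.1, -8.3, -2.7]
gripper_width: 25.3
gripper_force: 89.5
```

>>> apply_moves:
  plan:
    - {"fingers": 0,"translation": [-0.036,0.235,0],"delta_rot": [0,0,-0.0608]}
    - {"fingers": 0,"translation": [-0.013,0.237,0],"delta_rot": [0,0,-0.0608]}
    - {"fingers": 0,"translation": [0.01,0.237,0],"delta_rot": [0,0,-0.0608]}
    - {"fingers": 0,"translation": [0.032,0.235,0],"delta_rot": [0,0,-0.0608]}
    - {"fingers": 0,"translation": [0.055,0.231,0],"delta_rot": [0,0,-0.0608]}
    - {"fingers": 0,"translation": [0.076,0.225,0],"delta_rot": [0,0,-0.0608]}
    - {"fingers": 0,"translation": [0.098,0.217,0],"delta_rot": [0,0,-0.0608]}
    - {"fingers": 0,"translation": [0.118,0.206,0],"delta_rot": [0,0,-0.0608]}
    - {"fingers": 0,"translation": [0.137,0.194,0],"delta_rot": [0,0,-0.0608]}
    - {"fingers": 0,"translation": [0,0,0],"delta_rot": [0,0,0]}
    - {"fingers": 0,"translation": [0,0,0],"delta_rot": [0,0,0]}

```text
clock: 23.15
tool_pos: [573.2, -18.6, 54.0]
orientation: [0.941, -0.322, 0.095, 0.031]
ft_force: [0.0, 0.1, -1.5]
gripper_width: 24.9
gripper_force: 89.9
```

Run:
```python
from h import *
show(); plan(*pose(-42.5,65),n=2)
```

```text
t 23.15 tcp [573.2 -18.6  54. ] F [ 0.   0.1 -1.5] w 24.9 hd-YAW -42.4 tilt 11.5 nose r 29.3 phi -40.2 q [-0.37  0.67  0.29  2.01 -0.11  0.34 -2.27]
rows 2 T [-0.274, 0.23, 0.001] W [-0.0022, -0.0016, -0.0009] tot [-27.4  23.    0.1] [-0.4 -0.3 -0.2]
```

>>> apply_moves:
  plan:
    - {"fingers": 0,"translation": [-0.274,0.23,0],"delta_rot": [0,0,0]}
    - {"fingers": 0,"translation": [-0.274,0.23,0],"delta_rot": [0,0,0]}
    - {"fingers": 0,"translation": [0,0,0],"delta_rot": [0,0,0]}
    - {"fingers": 0,"translation": [0,0,0],"delta_rot": [0,0,0]}

```text
clock: 23.55
tool_pos: [546.6, 4.1, 54.6]
orientation: [0.941, -0.322, 0.096, 0.031]
ft_force: [-0.1, -0.6, -1.5]
gripper_width: 25.0
gripper_force: 89.9
```

```bash
cat >> h.py <<'E'
def edges(c,lev=45):
    ph,o=prof(c); s=np.sign(o-lev); return [round(float(np.interp(0,*zip(*sorted([(o[i]-lev,ph[i]),(o[i+1]-lev,ph[i+1])])))),1) for i in range(len(o)-1) if s[i]!=s[i+1]]
E
python3 - <<'E'
from h import *
import pickle
show(); c=read_camera('scene'); pickle.dump(c,open('scene7.pkl','wb')); cv2.imwrite('pics/s7.png',c['img'][:,:,::-1])
for n in ('scene4','scene6','scene7'): print(n,edges(pickle.load(open(n+'.pkl','rb'))))
# vertical image shift of block (platen+block patch) and cap between scene4/6/7 by phase correlation
def patch(c,p,h=9): 
    u,v=map(lambda t:int(round(t)),proj(c,p)); return cv2.cvtColor(c['img'],cv2.COLOR_RGB2GRAY)[v-h:v+h+1,u-h:u+h+1].astype(np.float32)
s4,s6,s7=[pickle.load(open(f'scene{i}.pkl','rb')) for i in (4,6,7)]
X=np.array([np.cos(np.radians(4.6)),np.sin(np.radians(4.6))]);Y=np.array([-X[1],X[0]])
q=AX-16*X-60*Y; P=[*q,112]   # right-front platen rim
for a,b in ((s4,s6),(s6,s7),(s4,s7)):
    print(cv2.phaseCorrelate(patch(a,P),patch(b,P),cv2.createHanningWindow((19,19),cv2.CV_32F)))
print('px per mm',np.array(proj(s4,P))-np.array(proj(s4,[*q,113])))
E
```

```text
t 23.55 tcp [546.6   4.1  54.6] F [-0.1 -0.6 -1.5] w 25.0 hd-YAW -42.4 tilt 11.6 nose r 64.2 phi -42.7 q [-0.44  0.65  0.31  2.08 -0.12  0.3  -2.32]
scene4 [12.6, 36.6, 58.9, 81.2]
scene6 [18.7, 38.6, 62.4, 85.4]
scene7 [19.3, 39.9, 62.5, 86.4]
((-0.18509018776067343, -0.8220803289614018), 1.085100256204605)
((-0.06631157482704708, -0.8607799988905924), 0.9475855672359467)
((-0.1185665836451335, -3.0611907361824695), 0.26113751888275144)
px per mm [-0.0150286   0.33042964]
```

Run:
```python
from h import *
arc(-42.5,51,65,12)
```

```text
W 0.0866
[[-0.244, -0.362], [-0.193, -0.391], [-0.138, -0.414], [-0.08, -0.429], [-0.022, -0.436], [0.038, -0.435], [0.096, -0.425], [0.153, -0.408], [0.207, -0.384], [0.257, -0.352], [0.303, -0.314], [0.342, -0.27]]
```

>>> apply_moves:
  plan:
    - {"fingers": 0,"translation": [-0.244,-0.362,0],"delta_rot": [0,0,0.0866]}
    - {"fingers": 0,"translation": [-0.193,-0.391,0],"delta_rot": [0,0,0.0866]}
    - {"fingers": 0,"translation": [-0.138,-0.414,0],"delta_rot": [0,0,0.0866]}
    - {"fingers": 0,"translation": [-0.08,-0.429,0],"delta_rot": [0,0,0.0866]}
    - {"fingers": 0,"translation": [-0.022,-0.436,0],"delta_rot": [0,0,0.0866]}
    - {"fingers": 0,"translation": [0.038,-0.435,0],"delta_rot": [0,0,0.0866]}
    - {"fingers": 0,"translation": [0.096,-0.425,0],"delta_rot": [0,0,0.0866]}
    - {"fingers": 0,"translation": [0.153,-0.408,0],"delta_rot": [0,0,0.0866]}
    - {"fingers": 0,"translation": [0.207,-0.384,0],"delta_rot": [0,0,0.0866]}
    - {"fingers": 0,"translation": [0.257,-0.352,0],"delta_rot": [0,0,0.0866]}
    - {"fingers": 0,"translation": [0.303,-0.314,0],"delta_rot": [0,0,0.0866]}
    - {"fingers": 0,"translation": [0.342,-0.27,0],"delta_rot": [0,0,0.0866]}

```text
clock: 24.8
tool_pos: [582.1, -224.4, 54.1]
orientation: [0.887, 0.45, 0.089, -0.046]
ft_force: [0.8, 0.6, -2.0]
gripper_width: 25.2
gripper_force: 90.0
```

>>> apply_moves:
  plan:
    - {"fingers": 0,"translation": [0,0,0],"delta_rot": [0,0,0]}
    - {"fingers": 0,"translation": [0,0,0],"delta_rot": [0,0,0]}
    - {"fingers": 0,"translation": [0,0,0],"delta_rot": [0,0,0]}

```text
clock: 25.1
tool_pos: [581.6, -221.1, 53.9]
orientation: [0.888, 0.448, 0.088, -0.047]
ft_force: [-0.1, -0.1, -1.8]
gripper_width: 25.7
gripper_force: 90.0
```

Run:
```python
from h import *
show(); plan(*pose(51,45)); p,m=pose(51,45); plan(*pose(51,33),p,m)
```

```text
t 25.1 tcp [ 581.6 -221.1   53.9] F [-0.1 -0.1 -1.8] w 25.7 hd-YAW 48.9 tilt 11.5 nose r 60.7 phi 51.2 q [ 0.8   0.82 -0.65  1.74  0.43  0.68 -0.63]
rows 1 T [0.23, 0.221, 0.004] W [0.0036, -0.0053, 0.0224] tot [11.5 11.1  0.2] [ 0.3 -0.5  2. ]
rows 1 T [0.136, 0.198, 0.0] W [0.0, 0.0, 0.0] tot [6.8 9.9 0. ] [0. 0. 0.]
```

>>> apply_moves:
  plan:
    - {"fingers": 0,"translation": [0.115,0.11,0],"delta_rot": [0,0,0.011]}
    - {"fingers": 0,"translation": [0.115,0.11,0],"delta_rot": [0,0,0.011]}
    - {"fingers": 0,"translation": [0.068,0.099,0],"delta_rot": [0,0,0]}
    - {"fingers": 0,"translation": [0.068,0.099,0],"delta_rot": [0,0,0]}
    - {"fingers": 0,"translation": [0,0,0],"delta_rot": [0,0,0]}

```text
clock: 25.6
tool_pos: [601.2, -198.9, 54.1]
orientation: [0.88, 0.465, 0.088, -0.048]
ft_force: [0.3, -0.4, -2.2]
gripper_width: 25.2
gripper_force: 90.0
```

Run:
```python
from h import *
show(); plan(*pose(51,29)); arc(51,4.5,29,9)
```

```text
t 25.6 tcp [ 601.2 -198.9   54.1] F [ 0.3 -0.4 -2.2] w 25.2 hd-YAW 51.1 tilt 11.5 nose r 31.2 phi 51.6 q [ 0.75  0.83 -0.65  1.71  0.43  0.7  -0.64]
rows 1 T [0.018, 0.041, -0.001] W [0.0035, -0.0046, -0.001] tot [ 0.9  2.  -0. ] [ 0.3 -0.4 -0.1]
W -0.0574
[[-0.179, 0.135], [-0.166, 0.151], [-0.152, 0.165], [-0.137, 0.178], [-0.12, 0.19], [-0.103, 0.2], [-0.084, 0.208], [-0.065, 0.215], [-0.045, 0.22]]
```

>>> apply_moves:
  plan:
    - {"fingers": 0,"translation": [0.018,0.041,0],"delta_rot": [0,0,0]}
    - {"fingers": 0,"translation": [-0.179,0.135,0],"delta_rot": [0,0,-0.0574]}
    - {"fingers": 0,"translation": [-0.166,0.151,0],"delta_rot": [0,0,-0.0574]}
    - {"fingers": 0,"translation": [-0.152,0.165,0],"delta_rot": [0,0,-0.0574]}
    - {"fingers": 0,"translation": [-0.137,0.178,0],"delta_rot": [0,0,-0.0574]}
    - {"fingers": 0,"translation": [-0.12,0.19,0],"delta_rot": [0,0,-0.0574]}
    - {"fingers": 0,"translation": [-0.103,0.2,0],"delta_rot": [0,0,-0.0574]}
    - {"fingers": 0,"translation": [-0.084,0.208,0],"delta_rot": [0,0,-0.0574]}
    - {"fingers": 0,"translation": [-0.065,0.215,0],"delta_rot": [0,0,-0.0574]}
    - {"fingers": 0,"translation": [-0.045,0.22,0],"delta_rot": [0,0,-0.0574]}
    - {"fingers": 0,"translation": [0,0,0],"delta_rot": [0,0,0]}
    - {"fingers": 0,"translation": [0,0,0],"delta_rot": [0,0,0]}

```text
clock: 26.8
tool_pos: [548.5, -115.3, 54.1]
orientation: [0.992, 0.079, 0.099, -0.009]
ft_force: [-0.0, -3.1, -2.1]
gripper_width: 25.1
gripper_force: 90.0
```

Run:
```python
from h import *
import pickle
show(); c=read_camera('scene'); pickle.dump(c,open('scene8.pkl','wb')); cv2.imwrite('pics/s8.png',c['img'][:,:,::-1])
print(edges(c),[int(v) for v in prof(c)[1]])
w=read_camera('wrist'); pickle.dump(w,open('w8.pkl','wb'))
plan(*pose(4.5,65),n=2)
```

```text
t 26.8 tcp [ 548.5 -115.3   54.1] F [-0.  -3.1 -2.1] w 25.1 hd-YAW 4.5 tilt 11.4 nose r 30.3 phi 7.1 q [ 0.32  0.63 -0.25  2.05  0.29  0.3  -1.55]
[41.9, 64.9, 88.9] [161, 167, 171, 168, 163, 152, 141, 126, 109, 93, 79, 71, 65, 64, 63, 63, 63, 63, 60, 56, 50, 44, 38, 34, 31, 29, 29, 29, 30, 30, 32, 35, 41, 48, 56, 63, 66, 68, 68, 67, 65, 62, 58, 52, 47, 42]
rows 2 T [-0.345, -0.042, 0.001] W [-0.0005, -0.0032, -0.0] tot [-34.5  -4.2   0.1] [-0.1 -0.6 -0. ]
```

Total turn is 196.3° (3.43 rad, 15.3 mm), so the pad lift should be about 4 mm. Next I relieve the side load, draw the bar out and carry it back to its open spot.

>>> apply_moves:
  plan:
    - {"fingers": 0,"translation": [0,-0.02,0],"delta_rot": [0,0,0]}
    - {"fingers": 0,"translation": [-0.3,-0.03,0],"delta_rot": [0,0,0]}
    - {"fingers": 0,"translation": [-0.4,-0.04,0],"delta_rot": [0,0,0]}
    - {"fingers": 0,"translation": [-0.4,-0.04,0],"delta_rot": [0,0,0]}
    - {"fingers": 0,"translation": [-0.42,-0.04,0.1],"delta_rot": [0,0,0]}
    - {"fingers": 0,"translation": [0,0,0.7],"delta_rot": [0,0,0]}
    - {"fingers": 0,"translation": [0,0,0.8],"delta_rot": [0,0,0]}
    - {"fingers": 0,"translation": [0,0,0.8],"delta_rot": [0,0,0]}
    - {"fingers": 0,"translation": [0,0,0],"delta_rot": [0,0,0]}

```text
clock: 27.8
tool_pos: [474.9, -124.0, 178.5]
orientation: [0.992, 0.079, 0.103, -0.008]
ft_force: [-0.0, -1.0, -2.4]
gripper_width: 25.4
gripper_force: 90.2
```

Run:
```python
from h import *
import pickle
show(); c=read_camera('scene'); pickle.dump(c,open('scene9.pkl','wb')); cv2.imwrite('pics/s9.png',c['img'][:,:,::-1]); print(edges(c))
plan([532,-418,170],Rt(-1.4,12,-1.4))
```

```text
t 27.8 tcp [ 474.9 -124.   178.5] F [-0.  -1.  -2.4] w 25.4 hd-YAW 4.5 tilt 11.8 nose r 104.4 phi 3.5 q [ 0.56  0.33 -0.46  2.13  0.17  0.52 -1.41]
[20.3, 42.0, 64.9, 88.7]
rows 7 T [0.166, -0.84, -0.017] W [-0.0001, -0.0005, -0.0167] tot [  58.2 -294.    -6.1] [ -0.1  -0.3 -10.5]
```

>>> apply_moves:
  plan:
    - {"fingers": 0,"translation": [0.166,-0.84,0],"delta_rot": [0,0,-0.0167]}
    - {"fingers": 0,"translation": [0.166,-0.84,0],"delta_rot": [0,0,-0.0167]}
    - {"fingers": 0,"translation": [0.166,-0.84,0],"delta_rot": [0,0,-0.0167]}
    - {"fingers": 0,"translation": [0.166,-0.84,0],"delta_rot": [0,0,-0.0167]}
    - {"fingers": 0,"translation": [0.166,-0.84,0],"delta_rot": [0,0,-0.0167]}
    - {"fingers": 0,"translation": [0.166,-0.84,0],"delta_rot": [0,0,-0.0167]}
    - {"fingers": 0,"translation": [0.166,-0.84,0],"delta_rot": [0,0,-0.0167]}
    - {"fingers": 0,"translation": [0,0,-0.8],"delta_rot": [0,0,0]}
    - {"fingers": 0,"translation": [0,0,-0.9],"delta_rot": [0,0,0]}
    - {"fingers": 0,"translation": [0,0,-0.9],"delta_rot": [0,0,0]}
    - {"fingers": 0,"translation": [0,0,-0.4],"delta_rot": [0,0,0]}
    - {"fingers": 0,"translation": [0,0,0],"delta_rot": [0,0,0]}

```text
clock: 29.05
tool_pos: [528.8, -415.3, 19.1]
orientation: [0.995, -0.012, 0.097, -0.003]
ft_force: [0.2, -0.4, -1.2]
gripper_width: 25.3
gripper_force: 90.3
```

Run:
```python
from h import *
show()
```

```text
t 29.05 tcp [ 528.8 -415.3   19.1] F [ 0.2 -0.4 -1.2] w 25.3 hd-YAW -6.0 tilt 11.2 nose r 327.2 phi 76.9 q [ 0.84  0.82 -0.3   1.72  0.22  0.48 -1.14]
```

>>> apply_moves:
  plan:
    - {"fingers": 0,"translation": [0,0,-0.1],"delta_rot": [0,0,0]}
    - {"fingers": 0,"translation": [0,0,-0.06],"delta_rot": [0,0,0]}
    - {"fingers": 0,"translation": [0,0,-0.04],"delta_rot": [0,0,0]}
    - {"fingers": 0,"translation": [0,0,0],"delta_rot": [0,0,0]}

```text
clock: 29.45
tool_pos: [531.1, -417.7, 14.5]
orientation: [0.995, -0.012, 0.1, -0.0]
ft_force: [-0.3, -0.0, -1.9]
gripper_width: 25.5
gripper_force: 90.3
```

>>> apply_moves:
  plan:
    - {"fingers": 0,"translation": [0,0,-0.06],"delta_rot": [0,0,0]}
    - {"fingers": 0,"translation": [0,0,-0.04],"delta_rot": [0,0,0]}
    - {"fingers": 0,"translation": [0,0,0],"delta_rot": [0,0,0]}

```text
clock: 29.75
tool_pos: [530.8, -417.4, 8.8]
orientation: [0.995, -0.012, 0.1, -0.001]
ft_force: [0.7, -0.4, -2.0]
gripper_width: 25.5
gripper_force: 90.3
```

>>> apply_moves:
  plan:
    - {"fingers": 0,"translation": [0,0,-0.02],"delta_rot": [0,0,0]}
    - {"fingers": 0,"translation": [0,0,0],"delta_rot": [0,0,0]}

```text
clock: 29.95
tool_pos: [530.9, -417.5, 8.2]
orientation: [0.995, -0.012, 0.1, -0.0]
ft_force: [-2.9, 0.8, 2.5]
gripper_width: 25.2
gripper_force: 90.9
```

Contact, so I release the bar and rise clear of it.

>>> apply_moves:
  plan:
    - {"fingers": 0.3,"translation": [0,0,0],"delta_rot": [0,0,0]}
    - {"fingers": 0.6,"translation": [0,0,0],"delta_rot": [0,0,0]}
    - {"fingers": 0.8,"translation": [0,0,0],"delta_rot": [0,0,0]}
    - {"fingers": 0.8,"translation": [0,0,0],"delta_rot": [0,0,0]}
    - {"fingers": 0.8,"translation": [0,0,0.2],"delta_rot": [0,0,0]}
    - {"fingers": 0.8,"translation": [-0.1,0,0.6],"delta_rot": [0,0,0]}
    - {"fingers": 0.8,"translation": [-0.2,0,0.9],"delta_rot": [0,0,0]}
    - {"fingers": 0.8,"translation": [-0.2,0,0.9],"delta_rot": [0,0,0]}
    - {"fingers": 0.8,"translation": [0,0,0],"delta_rot": [0,0,0]}
    - {"fingers": 0.8,"translation": [0,0,0],"delta_rot": [0,0,0]}

```text
clock: 30.95
tool_pos: [506.1, -418.1, 139.8]
orientation: [0.995, -0.012, 0.101, 0.0]
ft_force: [0.9, -0.4, 0.3]
gripper_width: 68.7
gripper_force: 0.0
```

Run:
```python
from h import *
import pickle
show()
c=read_camera('wrist'); pickle.dump(c,open('w9.pkl','wb'))
hsv=cv2.cvtColor(c['img'],cv2.COLOR_RGB2HSV); m=cv2.inRange(hsv,(10,90,120),(25,255,255)); n,l,s,ce=cv2.connectedComponentsWithStats(m)
i=np.argsort(-s[1:,4])[:3]+1
for j in i: print(s[j],ce[j].round(),at(c,*ce[j],14).round(1))
t=read_camera('top'); s=read_camera('scene'); pickle.dump((t,s),open('end.pkl','wb'))
print(edges(s))
# rise of platen/block right-front corner in scene images: template match of block+platen
s4=pickle.load(open('scene4.pkl','rb'))
G=lambda c:cv2.GaussianBlur(cv2.cvtColor(c['img'],cv2.COLOR_RGB2GRAY),(0,0),.7).astype(np.float32)
X=np.array([np.cos(np.radians(4.6)),np.sin(np.radians(4.6))]);Y=np.array([-X[1],X[0]])
def tm(a,b,p,w,h):
    u,v=[int(round(x)) for x in proj(a,p)]; T=cv2.resize(G(a)[v-h:v+h+1,u-w:u+w+1],None,fx=8,fy=8,interpolation=cv2.INTER_CUBIC)
    S=cv2.resize(G(b)[v-h-10:v+h+11,u-w-6:u+w+7],None,fx=8,fy=8,interpolation=cv2.INTER_CUBIC)
    r=cv2.matchTemplate(S,T,cv2.TM_CCOEFF_NORMED); _,mx,_,l=cv2.minMaxLoc(r); return (l[0]/8-6,l[1]/8-10,mx)
q=AX-20*X-26*Y
print('block side',tm(s4,s,[*q,135],8,5),'px/mm z',(np.array(proj(s4,[*q,135]))-np.array(proj(s4,[*q,145])))/10)
```

```text
t 30.95 tcp [ 506.1 -418.1  139.8] F [ 0.9 -0.4  0.3] w 68.7 hd-YAW -6.0 tilt 11.6 nose r 334.0 phi 73.1 q [ 0.91  0.63 -0.37  1.72  0.16  0.66 -1.09]
[  479     0   161   373 19574] [553. 103.] [ 627.4 -611.    14. ]
[ 291  154   38   95 3113] [310. 203.] [ 553.9 -417.6   14. ]
[475 434  20  46 609] [483. 462.] [ 318.4 -568.1   14. ]
[]
block side (-6.0, 10.0, 0.6053507924079895) px/mm z [-0.01071629  0.33591249]
```

Run:
```python
from h import *
import pickle
L=lambda i:pickle.load(open(f'scene{i}.pkl','rb'))
G=lambda c:cv2.GaussianBlur(cv2.cvtColor(c['img'],cv2.COLOR_RGB2GRAY),(0,0),.7).astype(np.float32)
X=np.array([np.cos(np.radians(4.6)),np.sin(np.radians(4.6))]);Y=np.array([-X[1],X[0]])
def tm(a,b,p,w,h):
    u,v=[int(round(x)) for x in proj(a,p)]; T=cv2.resize(G(a)[v-h:v+h+1,u-w:u+w+1],None,fx=8,fy=8,interpolation=cv2.INTER_CUBIC)
    S=cv2.resize(G(b)[v-h-10:v+h+11,u-w-6:u+w+7],None,fx=8,fy=8,interpolation=cv2.INTER_CUBIC)
    r=cv2.matchTemplate(S,T,cv2.TM_CCOEFF_NORMED); _,mx,_,l=cv2.minMaxLoc(r); return (l[0]/8-6,l[1]/8-10,round(mx,3))
q=AX-30*X-26*Y; e=AX-16*X-74*Y
for i in (6,7,9): print(i,'corner',tm(L(4),L(i),[*q,132],8,7),'rim',tm(L(4),L(i),[*e,112],9,6))
t,s=pickle.load(open('end.pkl','rb')); t0=pickle.load(open('top0.pkl','rb'))
for n,p in (('cap',[*(AX+10*X),222]),('platenfront',[*(AX-60*X),120])): print(n,tm(t0,t,p,9,7))
for n,(u,v) in dict(catalyst=(371,272),large=(433,176),potred=(401,178),potdark=(215,170),tape=(243,308),scraper=(308,300)).items():
    o,d=ray(t0,u,v); print(n,tm(t0,t,o+d*(30-o[2])/d[2],12,12))
```

```text
6 corner (0.625, -1.5, 0.888) rim (0.0, -1.75, 0.998)
7 corner (0.875, -3.75, 0.883) rim (0.375, -4.125, 0.995)
9 corner (0.75, -5.0, 0.89) rim (0.5, -5.25, 0.993)
cap (6.0, 2.625, 0.62)
platenfront (3.375, -2.0, 0.762)
catalyst (0.0, 0.0, 0.999)
large (0.0, -0.125, 0.991)
potred (0.0, 0.0, 0.993)
potdark (0.0, 0.0, 0.999)
tape (0.0, 0.0, 0.997)
scraper (0.0, 0.0, 0.999)
```

Run:
```python
from h import *
import pickle
c=pickle.load(open('scene5.pkl','rb'))
X=np.array([np.cos(np.radians(4.6)),np.sin(np.radians(4.6))]);Y=np.array([-X[1],X[0]])
for f in (-36,-39,-42): print(f,((np.array(proj(c,[*(AX+f*X-26*Y),119.6]))-[310.5,204.5])*10).round(),((np.array(proj(c,[*(AX+f*X+26*Y),151.6]))-[310.5,204.5])*10).round())
# collinearity in w4-free view: change of block corner between scene5 & scene9 relative to platen
G=lambda c:cv2.cvtColor(c['img'],cv2.COLOR_RGB2GRAY).astype(np.float32)
a,b=c,pickle.load(open('scene9.pkl','rb'))
def tm(a,b,u,v,w,h):
    T=cv2.resize(G(a)[v-h:v+h+1,u-w:u+w+1],None,fx=8,fy=8,interpolation=cv2.INTER_CUBIC); S=cv2.resize(G(b)[v-h-10:v+h+11,u-w-6:u+w+7],None,fx=8,fy=8,interpolation=cv2.INTER_CUBIC)
    r=cv2.matchTemplate(S,T,cv2.TM_CCOEFF_NORMED); _,mx,_,l=cv2.minMaxLoc(r); return l[0]/8-6,l[1]/8-10,mx
print('block',tm(a,b,358,220,7,6),'rim',tm(a,b,370,237,12,5))
```

```text
-36 [446. 220.] [319.  21.]
-39 [437. 224.] [310.  25.]
-42 [427. 229.] [300.  29.]
block (0.125, -5.125, 0.9972623586654663) rim (0.5, -5.25, 0.9906328320503235)
```

```bash
python3 -c "
from cell import sign_off; print(sign_off())"
```

```text
the job is handed in; nothing more can be done
None
```

I handed the job in at about 31 s: the block is home against the fence, the collar has turned about 196° clockwise, which by calculation lifts the pad about 4 mm (pad and switch lever not read directly), the bar lies back on the open bench and the bystanders are unmoved.

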